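# Bolt the vise in its bed, wedge its front up and hold it for the shim

## Task

The small vise is to be shimmed at the front: first slide the bolt behind it fully home into its keeper so that the vise cannot run back, then take the steel wedge and push it, thin end first and flat along the base plate, under the front of the vise until the front just lifts off its rests - a gap of 1 to 5 mm, with the rear still sitting down. Finish while holding: keep hold of the wedge there so that the vise stays up on it, do not let go, do not touch the vise itself at the end, and leave the other things on the bench where they lie.

Things in the scene. Friction and masses are not known exactly. Their poses are not given: they have to be found in the camera images.
- bed: grey base plate of the vise bed, fixed to the bench, 268 x 96 mm, top face 10 mm above the bench. Origin at bench level on the bed's centre line; +x is the way the wedge is pushed, from the bare front apron (x = -150 mm up to the rests) towards the bolt; +y is the side where the bolt's track stands; z up. The bolt's rod crosses at x = 90 mm, z = 29 mm
- front_rests (a point): middle of the front edge of the front pair of rest pads, at bed x = -10, y = 0, z = 19 mm (tops of all four pads, 9 mm above the plate). Front pads x = -10 to 12, rear pads x = 50 to 84 mm; a channel 28 mm wide, centred on y = 0, is free between left and right pads for the wedge. Side guides outside them (|y| 21.5 to 27.5, x -10 to 70, top z 27 mm) leave the vise 1.5 mm play each side
- keeper (a point): middle of the bolt's keeper (a small steel arch) at bed x = 90, y = -32, z = 29 mm, on the side away from the track. The bolt's track runs opposite it, from y = 30 to 134 mm, its straps up to z = 36 mm
- bolt (a joint): travel of the steel slide bolt in m: 0 fully drawn back, grows as it slides along the bed's -y to 0.066, fully home in the keeper (a stop). Rod 10 mm thick; it rubs with about 2.5 N and stays where it is left. At 0 to 0.015 at the start. It passes behind the vise with at least 2 mm to spare
- bolt_knob (a point): middle of the bolt's upright steel knob (the part to grip or push), a cylinder 14 mm in diameter and 36 mm tall, from z = 39 to 75 mm over the bench; this point is at z = 60 mm. Moves along the bed's -y with the bolt
- vise: small steel vise, loose on its rests, about 0.85 kg: body 100 long x 40 wide x 20 mm high, jaws up to 42 mm, an upright handle plate in the jaws up to 56 mm high and 110 mm wide. Origin under its middle, +x to its back, along the bed's +x within about 1 degree. When the wedge first pushes, the vise slides back until it meets the bolt, then its front climbs the wedge
- vise_front (a point): middle of the lower front edge of the vise (the end away from the bolt). While the vise sits down it is 19 mm above the bench, 9 mm above the base plate; the excess is the lift. 7 to 15 mm ahead of the front rests at the start
- vise_back (a point): middle of the lower back edge of the vise, 100 mm behind vise_front; 2 to 10 mm in front of the bolt's rod at the start
- wedge: loose steel wedge, 130 mm long, 18 mm wide, 0.27 kg: a block 50 long x 20 mm high with a 9 mm tapped hole in its top 10 mm from the end, then an even taper over 80 mm down to a nose 4 mm high (1 mm of height in 5 mm of length). Origin under its middle, +x to the thin end, z up. Lies flat on the bench at the start, thin end roughly towards the bed
- wedge_grip (a point): place to grip the wedge: on its thick block, half-way up (10 mm above its underside), across its 18 mm width. +x points to the thin end; the thick end's face is 35 mm behind this point, the taper begins 15 mm ahead of it, the nose is 95 mm ahead
- wedge_tip (a point): middle of the wedge's thin nose, 2 mm above its underside, 95 mm ahead of wedge_grip
- parallel: bystander: steel parallel bar 116 x 30 x 22 mm, not tapered, with three 12 mm holes in a row in its top, lying like the wedge some 12 cm to one or the other side of it; origin under its middle
- scale_a: bystander: flat skeletonised aluminium handle plate 112 x 26 x 4 mm lying nearer the robot
- scale_b: bystander: another such handle plate on the far side of the bed
- hammer: bystander: hammer lying on the far right, about 270 mm long
- screwdriver: bystander: screwdriver lying on the left
- carton: bystander: small open carton of screws, 55 mm square, 45 mm high, on the right
- shims: bystander: small stack of steel shims, 60 x 28 x 6 mm, on the left
- oiler: bystander: small white round jar, 38 mm across, 85 mm high, on the left
Things that resemble listed ones, but are neither listed nor needed, are in the scene too. What is shaped like the wedge but turquoise or yellow is not meant. Leave any yellow look-alike of the vise alone.

How it is judged:
By the outcome, as a careful person would: the job done as asked, in the order asked, and still so for the second after the job is handed in, while the arm keeps its last pose, push and grip.
It also fails if it takes over 50 s, if anything falls off the work surface, if the arm or the gripper's body presses on something with over 40 N, if the wrist force passes 120 N, or if a joint passes its speed limit or range.

## Robot

A 7-joint arm with a two-finger parallel gripper is mounted at the origin on the work surface. World frame = base frame: x ahead of the robot, y to its left, z up, the work surface at z = 0. Lengths are in m, angles in rad, forces in N, time in s.
With the tool pointing down it reaches from about 0.425 to 0.925 m from the base axis. Payload 6.8 kg.
Tool frame: the origin (TCP) lies at the very end of the fingers, on their centre line; the grasp point (between the pads) lies 19 mm behind it; z points along the fingers, y is the direction in which the jaws open and shut (so a half turn about z gives the same grasp; the last joint's range is limited). The gripper opens to 88 mm and grips with 3 to 60 N. Pads are 20 mm wide; open, the fingers measure 115 mm over their backs; the gripper's body (75 mm by 178 mm) begins 61 mm behind the grasp point.
Start: joints at [1.221, 0.477, 0.022, 1.555, -0.011, 1.109, -0.083], TCP at [0.162, -0.655, 0.223] pointing down, gripper open.
Joint ranges: [-2.96, 2.96], [-0.34, 2.1], [-1.41, 1.46], [0.24, 2.44], [-1.37, 4.51], [0.17, 1.92], [-2.96, 2.96]. Speed limits (rad/s): [2.39, 2.39, 3.14, 3.14, 3.14, 3.14, 3.14].

## Interface

Orientations are given as a unit quaternion [x, y, z, w].
In Python, from bench import status, vision, bot gives the robot as it stands. The module is installed in compiled form; this text tells all that it offers.
- The arm moves only by the shell command python3 -m crank 'ROWS' [FORCE]. ROWS is JSON, a list of rows, each a list of 3 entries, a list of its own where there are three numbers: the turn, a rotation vector about the tool's x, y, z in degrees, then the shift along the tool's x, y, z in cm, then the finger opening in cm, from 0 to 8.78. A call has 1 to 5 rows; each row shifts and turns the pose as measured when the row begins, along the tool's axes as they then stand; what a row does not reach is not made up. A row lasts 1/10 s, in which the tool goes at most 50 mm and 8.59 degrees, less where a joint would pass 70% of its speed; a pose out of reach is approached as far as the arm can. A call is refused whole if a number of a shift passes 5 or a number of a turn 8.59, either way. A call with a gripper value outside its range is refused whole. The fingers move at their own pace and stop on an object; FORCE is the grip in N (left out, the last holds). Time passes only in rows, so rows that do not move let the fingers close. It gives the time, the measured TCP pose, the force and the opening at its end, in the units of the state.
- status.sense(): the state, without advancing time (a new reading comes with each control period).
- vision.get_image(name): name is "side" or "top"; returns a dict with "image" (420x560x3 uint8, red, green, blue), "camera_matrix" (3x3 intrinsics, pixels), "R" (3x3) and "t" (3): a world point X has camera coordinates R X + t. Camera axes: x right, y down, z forward; pixel columns grow to the right and rows downward; lengths in m; the calibration is good to about 2 mm. A picture is of the moment at which its call begins. There is no depth.
- bot.finish_job(): hands the job in, once; it reports no verdict.
The state is a dict: "t": time; "q": joint angles; "qvel": joint speeds; "effort": joint torques, N m; "tool_pos": TCP position; "orientation": TCP orientation; "contact_force": force on the tool from outside, world axes, zero at the start; "wrist_torque": the same for the moment, N m; "width": finger opening in m.
Only numpy, scipy, OpenCV 4.12 (cv2) and the standard library are available. Lean on these libraries where they do the work, as an engineer would, in place of code of your own. Each camera call takes 0.05 s, during which the arm holds its last target.

## Working session

There is one attempt and no reset: what is moved stays moved. The work goes in short steps, Python scripts to look and compute and a shell command to move; the robot and the scene stay as the last step left them, time stands still between calls to the robot, and variables do not carry over. Pictures are saved under pics/ and viewed, and the job is handed in when it is done.

```bash
mkdir -p pics
cat > h.py <<'E'
import numpy as np, cv2
from bench import status, vision, bot
from scipy.spatial.transform import Rotation as Rn
def shot(name,fn):
    d=vision.get_image(name); np.savez('pics/'+fn+'.npz',**{k:np.array(v) for k,v in d.items()})
    cv2.imwrite('pics/'+fn+'.png',d['image'][:,:,::-1]); return d
def load(fn): return dict(np.load('pics/'+fn+'.npz'))
def crop(fn,x0,y0,x1,y1,s):
    im=load(fn)['image'][y0:y1,x0:x1,::-1]
    im=cv2.resize(im,None,fx=s,fy=s,interpolation=cv2.INTER_CUBIC)
    cv2.imwrite('pics/%s_c%d_%d.png'%(fn,x0,y0),im)
def ray(d,u,v,z):
    K,R,t=d['camera_matrix'],d['R'],d['t']
    c=-R.T@t; r=R.T@np.linalg.inv(K)@np.array([u,v,1.]); return c+r*(z-c[2])/r[2]
def proj(d,X):
    p=d['camera_matrix']@(d['R']@np.array(X)+d['t']); return p[:2]/p[2]
E
python3 - <<'E'
from h import *
for n in('top','side'):
    d=shot(n,n+'0'); print(n,d['camera_matrix'].round(1).tolist(),(-d['R'].T@d['t']).round(3),d['R'].round(2).tolist())
s=status.sense(); print(s); print(Rn.from_quat(s['orientation']).as_matrix().round(3))
E
```

```text
top [[386.8, 0.0, 280.1], [0.0, 386.8, 210.2], [0.0, 0.0, 1.0]] [ 0.427 -0.003  1.077] [[-0.01, -1.0, -0.03], [-0.99, 0.01, -0.13], [0.13, 0.02, -0.99]]
side [[443.6, 0.0, 285.0], [0.0, 443.6, 215.0], [0.0, 0.0, 1.0]] [0.026 0.822 0.865] [[-0.82, -0.58, 0.01], [-0.37, 0.52, -0.77], [0.44, -0.63, -0.64]]
{'t': 0.1, 'q': array([ 1.22086976,  0.47773225,  0.02235005,  1.55629171, -0.01149816,
        1.10925336, -0.08308255]), 'qvel': array([-9.35494499e-04, -1.59404321e-03,  5.92284079e-05, -3.31578554e-03,
        5.03973346e-04, -1.01406468e-03, -2.20582080e-04]), 'effort': array([ 5.38367851e-03, -5.84090531e+01,  1.54038783e+00, -2.73312181e+01,
       -5.42853051e-02,  1.30617188e-02,  3.96475036e-05]), 'tool_pos': array([ 0.16151386, -0.65487526,  0.22179484]), 'orientation': array([ 9.92696639e-01,  1.20634891e-01, -1.51826668e-04, -7.63232650e-04]), 'contact_force': array([ 0.14821078,  1.25254895, -0.18273537]), 'wrist_torque': array([-0.01253515,  0.01344805,  0.01012259]), 'width': 0.08753702897767827}
[[ 0.971  0.24  -0.   ]
 [ 0.24  -0.971  0.001]
 [-0.    -0.002 -1.   ]]
```

View pics/top0.png

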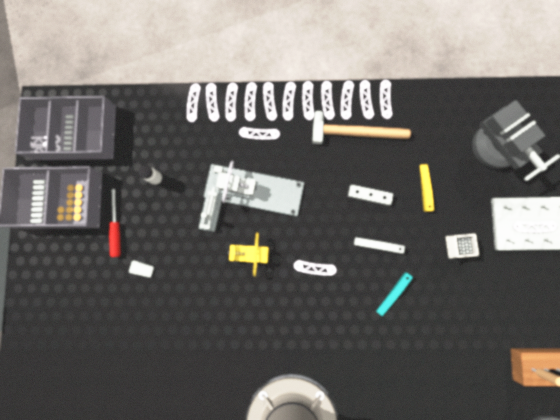

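View pics/side0.png

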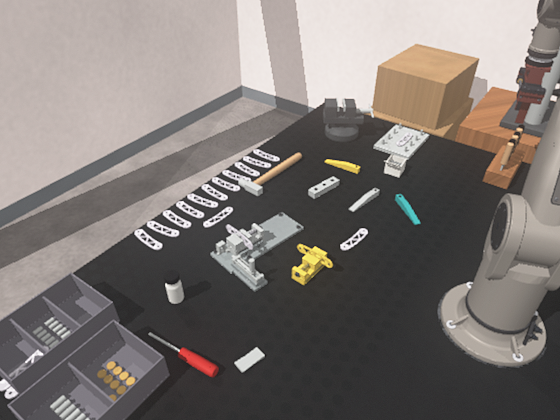

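Run:
```python
from h import *
crop('top0',190,150,320,240,6); crop('top0',340,220,420,280,8); crop('side0',200,200,320,295,6); crop('side0',330,175,400,225,8)
```

```text
(no output)
```

View pics/top0_c190_150.png

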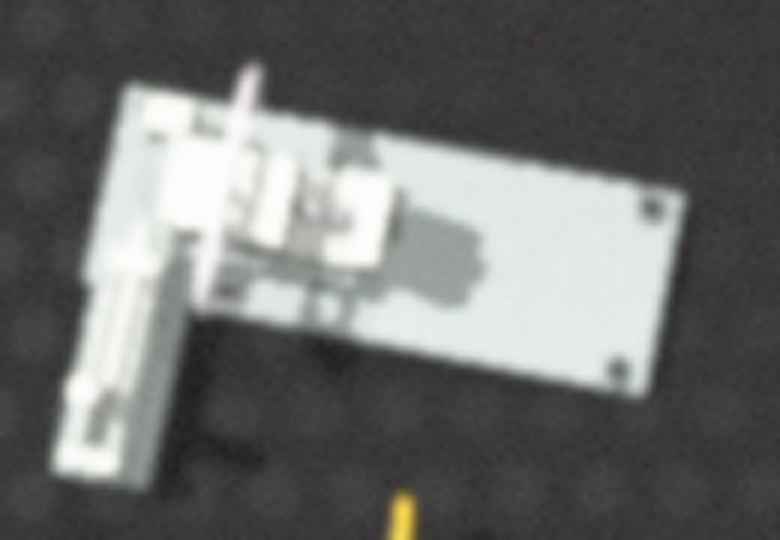

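View pics/top0_c340_220.png

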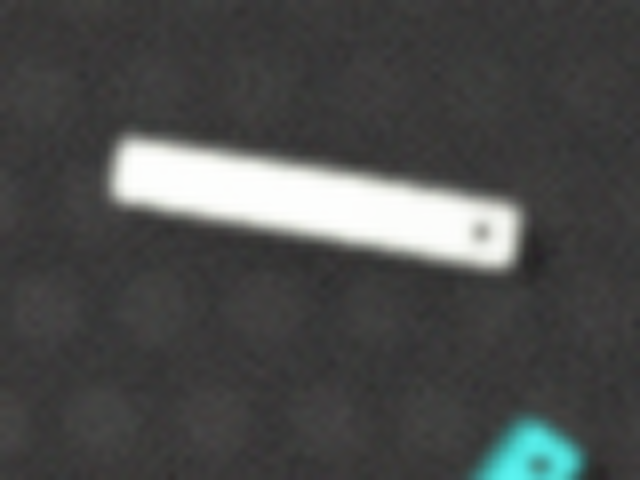

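View pics/side0_c200_200.png

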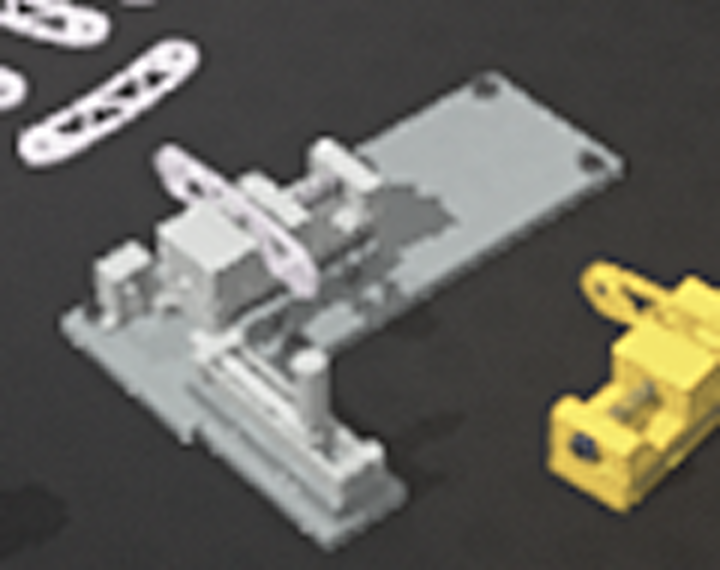

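View pics/side0_c330_175.png

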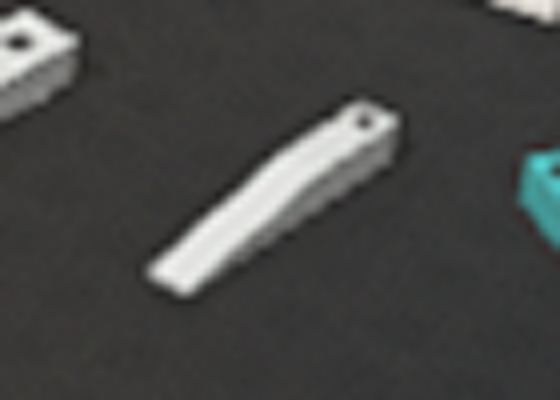

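```bash
cat > fit.py <<'E'
from h import *
from scipy.optimize import least_squares
T,S=load('top0'),load('side0')
def px(c,s,o): return (np.array(c)+.5)/s-.5+np.array(o)
def fit(obs,x0):
    def res(p):
        c,s=np.cos(p[2]),np.sin(p[2]); out=[]
        for d,X,uv in obs:
            W=[p[0]+c*X[0]-s*X[1],p[1]+s*X[0]+c*X[1],X[2]]
            out+=list(proj(d,W)-uv)
        return np.array(out)
    r=least_squares(res,x0,loss='soft_l1'); return r.x,res(r.x).reshape(-1,2)
tb=lambda *c: px(c,6,(190,150)); tw=lambda *c: px(c,8,(340,220)); sb=lambda *c:px(c,6,(200,200)); sw=lambda *c:px(c,8,(330,175))
bed=[(T,(-.150,-.048,.01),tb(687,190)),(T,(-.150,.048,.01),tb(645,397)),(T,(.118,-.048,.01),tb(125,83)),
 (S,(-.150,-.048,.01),sb(492,70)),(S,(-.150,.048,.01),sb(624,163)),(S,(.118,-.048,.01),sb(66,322))]
wed=[(T,(-.065,-.009,.02),tw(524,203)),(T,(-.065,.009,.02),tw(512,272)),(T,(.065,-.009,.004),tw(120,133)),(T,(.065,.009,.004),tw(110,205)),(T,(-.055,0,.02),tw(481,232)),
 (S,(-.055,0,.02),sw(365,121)),(S,(.065,-.009,.004),sw(148,268)),(S,(.065,.009,.004),sw(187,293)),(S,(-.065,.009,.02),sw(402,122)),(S,(-.065,-.009,.02),sw(362,97))]
for nm,o,x0 in(('bed',bed,[.43,.1,1.5]),('wedge',wed,[.35,-.25,1.5])):
    for sel in (None,T,S):
        oo=[q for q in o if sel is None or q[0] is sel]
        p,r=fit(oo,x0); print(nm,p[:2].round(4),np.degrees(p[2]).round(2)); 
        if sel is None: print(r.round(1).tolist())
for n,uv in(('knobtop side',sb(310,357)),):
    print(n,ray(S,*uv,.075).round(4))
E
python3 fit.py
```

```text
bed [0.6242 0.1151] 78.33
[[-0.9, 0.7], [-0.4, -0.4], [-0.0, 0.8], [0.1, -0.7], [0.3, -1.2], [-0.4, -1.2]]
bed [0.6255 0.1138] 78.09
bed [0.6213 0.1185] 78.63
wedge [ 0.4628 -0.2438] 79.0
[[-1.6, 1.3], [-1.1, -0.8], [0.2, 1.5], [0.4, -1.1], [-0.4, 0.2], [0.1, -0.7], [0.6, -0.6], [0.2, -1.1], [-0.4, -0.9], [0.1, -0.2]]
wedge [ 0.463 -0.245] 79.65
wedge [ 0.4614 -0.2401] 78.48
knobtop side [0.5439 0.2256 0.075 ]
```

```bash
cat > plan.py <<'E'
import sys
from h import *
# usage: plan.py x y z yaw_of_tool_y_deg [maxstep_cm] [n]
def main():
    a=[float(v) for v in sys.argv[1:]]
    s=status.sense(); R=Rn.from_quat(s['orientation']); p=s['tool_pos'].copy()
    tgt=np.array(a[:3]); st=a[4] if len(a)>4 else 4.5
    y=np.array([np.cos(np.radians(a[3])),np.sin(np.radians(a[3])),0]); z=np.array([0,0,-1.]); Rt=Rn.from_matrix(np.c_[np.cross(y,z),y,z])
    print('t',s['t'],'p',p.round(4),'F',s['contact_force'].round(1),'M',s['wrist_torque'].round(2),'w',round(s['width'],4),'yawy',np.degrees(np.arctan2(*R.as_matrix()[1::-1,1])).round(2),'tilt',R.as_matrix()[:2,2].round(4))
    rv=(R.inv()*Rt).as_rotvec(degrees=True)
    n=max(int(np.ceil(max(np.linalg.norm(tgt-p)*100/st,np.abs(rv).max()/8))),1)
    print('n',n,'total shift tool cm',(R.inv().apply(tgt-p)*100).round(2),'turn',rv.round(2))
    rows=[]
    for i in range(min(n,5)):
        sh=R.inv().apply((tgt-p)/(n-i))*100; tv=(R.inv()*Rt).as_rotvec(degrees=True)/(n-i)
        rows.append([tv.round(1).tolist(),sh.round(2).tolist()]); p=p+(tgt-p)/(n-i); R=R*Rn.from_rotvec(tv,degrees=True)
    print(rows)
main()
E
python3 plan.py .42 -.30 .22 -11.7
```

```text
t 0.1 p [ 0.1615 -0.6549  0.2218] F [ 0.1  1.3 -0.2] M [-0.01  0.01  0.01] w 0.0875 yawy -76.14 tilt [-0.0005  0.0015]
n 10 total shift tool cm [ 33.6  -28.26   0.22] turn [-8.000e-02 -4.000e-02 -6.444e+01]
[[[-0.0, -0.0, -6.4], [3.36, -2.83, 0.02]], [[-0.0, -0.0, -6.4], [3.66, -2.43, 0.02]], [[-0.0, -0.0, -6.4], [3.91, -2.01, 0.02]], [[-0.0, -0.0, -6.4], [4.11, -1.55, 0.02]], [[-0.0, -0.0, -6.4], [4.25, -1.08, 0.02]]]
```

Run:
```python
from h import *
from fit import *
p=np.array([.6242,.1151]);a=np.radians(78.33);M=np.array([[np.cos(a),np.sin(a)],[-np.sin(a),np.cos(a)]])
for z,c in((.075,(255,65)),(.065,(203,300))): print('top handle',(M@(ray(T,*tb(*c),z)[:2]-p)).round(4))
for z,c in((.07,(170,155)),(.065,(310,285))): print('side handle',(M@(ray(S,*sb(*c),z)[:2]-p)).round(4))
```

```text
bed [0.6242 0.1151] 78.33
[[-0.9, 0.7], [-0.4, -0.4], [-0.0, 0.8], [0.1, -0.7], [0.3, -1.2], [-0.4, -1.2]]
bed [0.6255 0.1138] 78.09
bed [0.6213 0.1185] 78.63
wedge [ 0.4628 -0.2438] 79.0
[[-1.6, 1.3], [-1.1, -0.8], [0.2, 1.5], [0.4, -1.1], [-0.4, 0.2], [0.1, -0.7], [0.6, -0.6], [0.2, -1.1], [-0.4, -0.9], [0.1, -0.2]]
wedge [ 0.463 -0.245] 79.65
wedge [ 0.4614 -0.2401] 78.48
knobtop side [0.5439 0.2256 0.075 ]
top handle [ 0.0465 -0.0559]
top handle [0.0487 0.0506]
side handle [ 0.0529 -0.0459]
side handle [0.0578 0.0593]
```

```bash
python3 -m crank '[[[0,0,-6.4],[3.4,-2.8,0],5],[[0,0,-6.4],[3.6,-2.4,0],5],[[0,0,-6.4],[3.9,-2,0],5],[[0,0,-6.4],[4.1,-1.5,0],5],[[0,0,-6.4],[4.2,-1.1,0],5]]' 20; python3 plan.py .42 -.30 .22 -11.7
```

```text
t: 0.6
tool_pos: [0.2869, -0.477, 0.2184]
orientation: [0.92, 0.393, -0.002, -0.002]
contact_force: [0.6, 0.5, -0.7]
width: 0.052
t 0.6 p [ 0.2869 -0.477   0.2184] F [ 0.6  0.5 -0.7] M [-0.03 -0.12 -0.11] w 0.052 yawy -43.71 tilt [-0.0061  0.002 ]
n 5 total shift tool cm [21.99 -2.61 -0.2 ] turn [ -0.37   0.06 -32.01]
[[[-0.1, 0.0, -6.4], [4.4, -0.52, -0.04]], [[-0.1, 0.0, -6.4], [4.43, -0.03, -0.04]], [[-0.1, 0.0, -6.4], [4.4, 0.47, -0.04]], [[-0.1, 0.0, -6.4], [4.33, 0.95, -0.04]], [[-0.1, 0.0, -6.4], [4.19, 1.43, -0.03]]]
```

```bash
python3 -m crank '[[[0,0,-6.4],[4.4,-0.5,0],4],[[0,0,-6.4],[4.4,0,0],4],[[0,0,-6.4],[4.4,0.5,0],4],[[0,0,-6.4],[4.3,1,0],4],[[0,0,-6.4],[4.2,1.4,0],4]]' ; python3 plan.py .53 .05 .20 -11.7
```

```text
t: 1.1
tool_pos: [0.4216, -0.2913, 0.217]
orientation: [0.768, 0.64, -0.002, -0.003]
contact_force: [0.4, -0.5, 0.2]
width: 0.04
t 1.1 p [ 0.4216 -0.2913  0.217 ] F [ 0.4 -0.5  0.2] M [-0.05 -0.13  0.04] w 0.04 yawy -10.41 tilt [-0.0079  0.0024]
n 8 total shift tool cm [35.52  4.51  1.7 ] turn [-0.47 -0.05  1.29]
[[[-0.1, -0.0, 0.2], [4.44, 0.56, 0.21]], [[-0.1, -0.0, 0.2], [4.44, 0.55, 0.21]], [[-0.1, -0.0, 0.2], [4.44, 0.54, 0.21]], [[-0.1, -0.0, 0.2], [4.45, 0.53, 0.21]], [[-0.1, -0.0, 0.2], [4.45, 0.51, 0.21]]]
```

```bash
python3 -m crank '[[[-0.1,0,0.2],[4.4,0.5,0.2],4],[[-0.1,0,0.2],[4.4,0.5,0.2],4],[[-0.1,0,0.2],[4.4,0.5,0.2],4],[[-0.1,0,0.2],[4.4,0.5,0.2],4],[[-0.1,0,0.2],[4.4,0.5,0.2],4]]' ; python3 plan.py .5474 .2228 .15 -11.7 4.5
```

```text
t: 1.6
tool_pos: [0.4891, -0.0712, 0.2064]
orientation: [0.773, 0.634, 0.001, 0.0]
contact_force: [1.2, 0.4, -0.7]
width: 0.0401
t 1.6 p [ 0.4891 -0.0712  0.2064] F [ 1.2  0.4 -0.7] M [-0.01 -0.1  -0.04] w 0.0401 yawy -11.27 tilt [0.0014 0.0007]
n 7 total shift tool cm [29.97 -0.03  5.67] turn [ 0.07 -0.06  0.43]
[[[0.0, -0.0, 0.1], [4.28, -0.0, 0.81]], [[0.0, -0.0, 0.1], [4.28, -0.01, 0.81]], [[0.0, -0.0, 0.1], [4.28, -0.01, 0.81]], [[0.0, -0.0, 0.1], [4.28, -0.02, 0.81]], [[0.0, -0.0, 0.1], [4.28, -0.02, 0.81]]]
```

```bash
python3 -m crank '[[[0,0,0.1],[4.3,0,0.7],4],[[0,0,0.1],[4.3,0,0.7],4],[[0,0,0.1],[4.3,0,0.7],4],[[0,0,0.1],[4.3,0,0.7],4],[[0,0,0.1],[4.3,0,0.7],4]]' ; python3 plan.py .5474 .2228 .13 -11.7 4.5
```

```text
t: 2.1
tool_pos: [0.5327, 0.1475, 0.1703]
orientation: [0.777, 0.63, 0.001, 0.001]
contact_force: [0.7, 0.3, -0.8]
width: 0.04
t 2.1 p [0.5327 0.1475 0.1703] F [ 0.7  0.3 -0.8] M [-0.04 -0.08  0.05] w 0.04 yawy -11.89 tilt [ 0.0022 -0.0004]
n 2 total shift tool cm [ 7.67 -0.12  4.03] turn [ 0.13 -0.   -0.19]
[[[0.1, -0.0, -0.1], [3.84, -0.06, 2.01]], [[0.1, -0.0, -0.1], [3.84, -0.05, 2.01]]]
```

```bash
python3 -m crank '[[[0,0,0],[3.8,0,1.5],4],[[0,0,0],[3.8,0,1.5],4],[[0,0,0],[0,0,0],4]]'
python3 - <<'E'
from h import *
for n in('top','side'): shot(n,n+'1')
s=status.sense(); p=s['tool_pos']; print(p)
for n in('top','side'): print(n,proj(load(n+'1'),p))
crop('top1',170,140,320,250,5); crop('side1',190,160,340,280,5)
E
```

```text
t: 2.4
tool_pos: [0.5472, 0.2321, 0.1379]
orientation: [0.774, 0.633, 0.001, -0.001]
contact_force: [-0.8, 0.5, -0.5]
width: 0.0401
[0.54820311 0.22664323 0.13890232]
top [196.36534752 209.82423162]
side [248.47129186 239.79406581]
```

View pics/side1_c190_160.png

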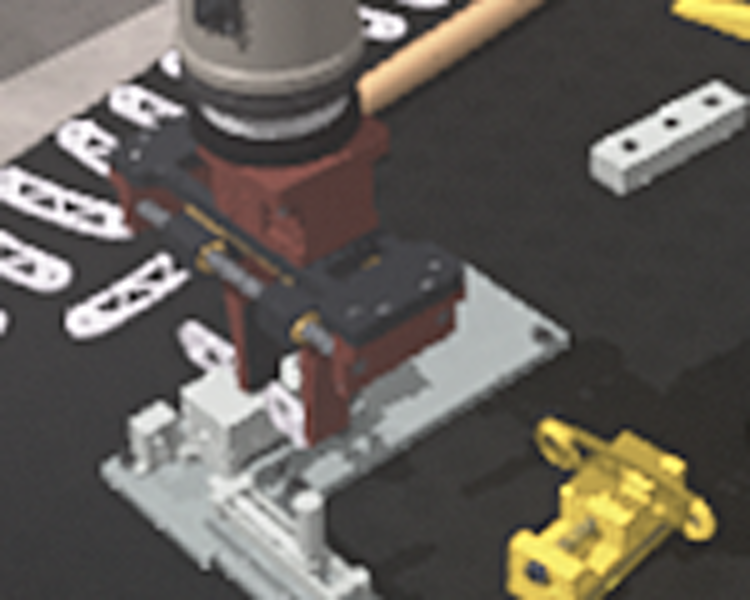

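View pics/top1_c170_140.png

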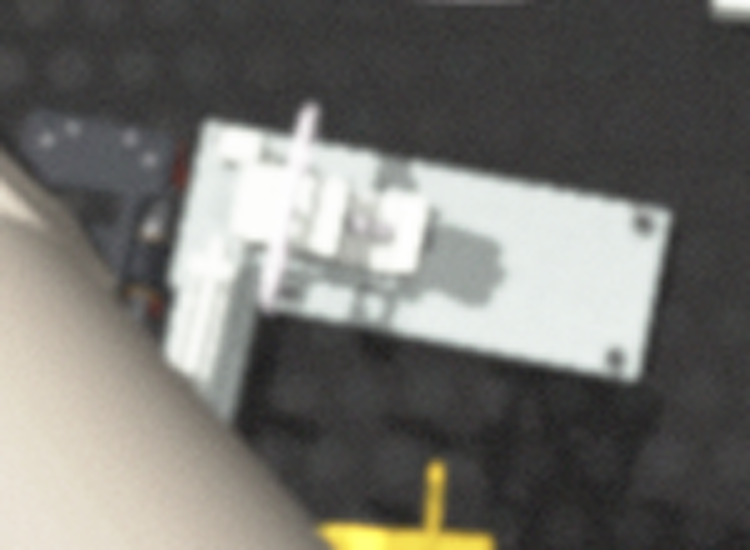

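```bash
python3 plan.py .548 .222 .047 -11.7 3
```

```text
t 2.5 p [0.5482 0.2266 0.1389] F [ 0.5 -0.1 -0.2] M [-0.13 -0.1   0.03] w 0.0398 yawy -11.74 tilt [ 0.0016 -0.0003]
n 4 total shift tool cm [-0.46  0.06  9.19] turn [ 0.1  -0.   -0.04]
[[[0.0, -0.0, -0.0], [-0.11, 0.01, 2.3]], [[0.0, -0.0, -0.0], [-0.11, 0.02, 2.3]], [[0.0, -0.0, -0.0], [-0.11, 0.02, 2.3]], [[0.0, -0.0, -0.0], [-0.11, 0.02, 2.3]]]
```

```bash
python3 -m crank '[[[0,0,0],[-0.2,0,2.3],4],[[0,0,0],[-0.2,0,2.3],4],[[0,0,0],[-0.1,0,2.3],4],[[0,0,0],[0,0,1.5],4],[[0,0,0],[0,0,0],4]]'
python3 - <<'E'
from h import *
for n in('side',): shot(n,n+'2')
crop('side2',190,160,340,280,5)
E
python3 plan.py .548 .222 .047 -11.7 3
```

```text
t: 3.0
tool_pos: [0.5505, 0.2118, 0.0548]
orientation: [0.779, 0.627, 0.001, 0.004]
contact_force: [-0.7, -0.0, -0.8]
width: 0.0401
t 3.05 p [0.5511 0.212  0.0558] F [ 0.3 -1.3 -0.1] M [-0.04 -0.09  0.02] w 0.0398 yawy -12.37 tilt [ 0.0074 -0.0047]
n 1 total shift tool cm [ 0.91 -0.52  0.87] turn [ 0.47  0.17 -0.67]
[[[0.5, 0.2, -0.7], [0.91, -0.52, 0.87]]]
```

View pics/side2_c190_160.png

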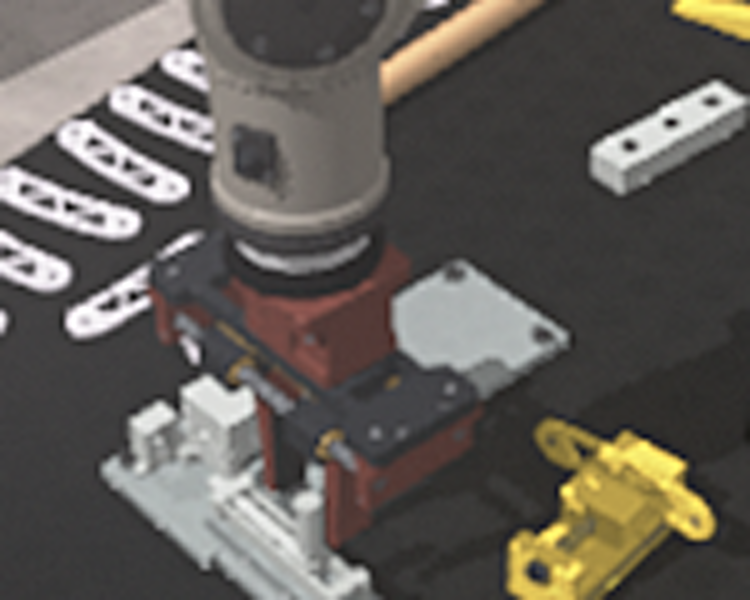

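```bash
python3 -m crank '[[[0.5,0.2,-0.7],[0,-0.4,0],4],[[0,0,0],[0.9,0,0.2],4],[[0,0,0],[0,0,0.4],4]]'
python3 - <<'E'
from h import *
for n in('side',): shot(n,n+'3')
crop('side3',190,160,340,280,5)
E
python3 plan.py .548 .222 .047 -11.7 3
```

```text
t: 3.35
tool_pos: [0.5512, 0.2228, 0.0531]
orientation: [0.775, 0.631, 0.003, 0.0]
contact_force: [-0.1, -0.4, 0.0]
width: 0.04
t 3.4 p [0.5507 0.2216 0.0521] F [-1.1 -0.3 -0.6] M [-0.1  -0.07 -0.01] w 0.0403 yawy -11.73 tilt [0.0028 0.0017]
n 1 total shift tool cm [-0.02 -0.27  0.51] turn [ 0.14 -0.13 -0.03]
[[[0.1, -0.1, -0.0], [-0.02, -0.27, 0.51]]]
```

View pics/side3_c190_160.png

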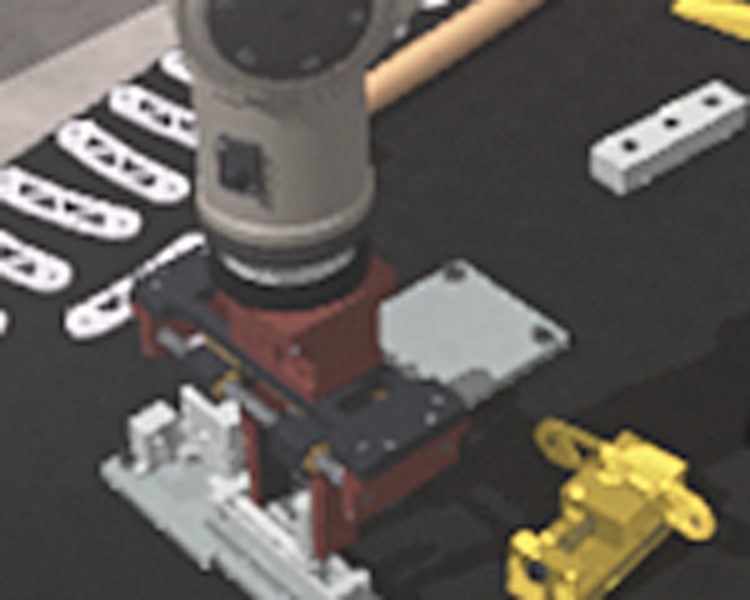

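```bash
python3 -m crank '[[[0.1,-0.1,0],[0,-0.2,0.5],4],[[0,0,0],[0,0,0],0.5],[[0,0,0],[0,0,0],0.5],[[0,0,0],[0,0,0],0.5],[[0,0,0],[0,0,0],0.5]]' 30; python3 plan.py .548 .222 .047 -11.7 3
```

```text
t: 3.9
tool_pos: [0.5475, 0.2226, 0.0467]
orientation: [0.775, 0.632, -0.0, -0.0]
contact_force: [-1.4, -0.3, 1.5]
width: 0.0133
t 3.9 p [0.5475 0.2226 0.0467] F [-1.4 -0.3  1.5] M [ 0.03  0.3  -0.02] w 0.0133 yawy -11.66 tilt [-0.0009 -0.0003]
n 1 total shift tool cm [-0.04  0.06 -0.03] turn [-0.05  0.02  0.04]
[[[-0.0, 0.0, 0.0], [-0.04, 0.06, -0.03]]]
```

```bash
python3 -m crank '[[[0,0,0],[0,1,0],0.5],[[0,0,0],[0,1,0],0.5],[[0,0,0],[0,1,0],0.5],[[0,0,0],[0,1,0],0.5]]' 30; python3 plan.py .609 .209 .047 -11.7 3
```

```text
t: 4.3
tool_pos: [0.5866, 0.2143, 0.0467]
orientation: [0.775, 0.632, -0.002, -0.001]
contact_force: [-4.3, 0.2, 2.5]
width: 0.0136
t 4.3 p [0.5866 0.2143 0.0467] F [-4.3  0.2  2.5] M [-0.03  0.64  0.06] w 0.0136 yawy -11.54 tilt [-0.0044 -0.0015]
n 1 total shift tool cm [-0.07  2.3  -0.04] turn [-0.23  0.13  0.16]
[[[-0.2, 0.1, 0.2], [-0.07, 2.3, -0.04]]]
```

```bash
python3 -m crank '[[[0,0,0],[0,0.7,0],0.5],[[0,0,0],[0,0.5,0],0.5],[[0,0,0],[0,0.4,0],0.5]]' 30; python3 plan.py .609 .209 .047 -11.7 3;python3 -m crank '[[[0,0,0],[0,0.4,0],0.5],[[0,0,0],[0,0.4,0],0.5]]' 30; python3 plan.py .609 .209 .047 -11.7 3
```

```text
t: 4.6
tool_pos: [0.5952, 0.2124, 0.0465]
orientation: [0.774, 0.633, -0.01, -0.005]
contact_force: [-17.0, -1.4, 16.4]
width: 0.0134
t 4.6 p [0.5952 0.2124 0.0465] F [-17.   -1.4  16.4] M [-0.37  3.33  0.08] w 0.0134 yawy -11.47 tilt [-0.0214 -0.0039]
n 1 total shift tool cm [-0.06  1.42 -0.08] turn [-1.16  0.47  0.24]
[[[-1.2, 0.5, 0.2], [-0.06, 1.42, -0.08]]]
t: 4.8
tool_pos: [0.595, 0.2124, 0.0465]
orientation: [0.773, 0.634, -0.016, -0.009]
contact_force: [-16.3, -0.9, 12.7]
width: 0.0137
t 4.8 p [0.595  0.2124 0.0465] F [-16.3  -0.9  12.7] M [-0.19  2.96  0.04] w 0.0137 yawy -11.24 tilt [-0.0363 -0.007 ]
n 1 total shift tool cm [-0.07  1.44 -0.1 ] turn [-1.96  0.8   0.48]
[[[-2.0, 0.8, 0.5], [-0.07, 1.44, -0.1]]]
```

Run:
```python
from h import *
for n in('side','top'): shot(n,n+'4')
crop('side4',190,160,340,280,5); crop('top4',170,140,320,250,5)
```

```text
(no output)
```

View pics/side4_c190_160.png

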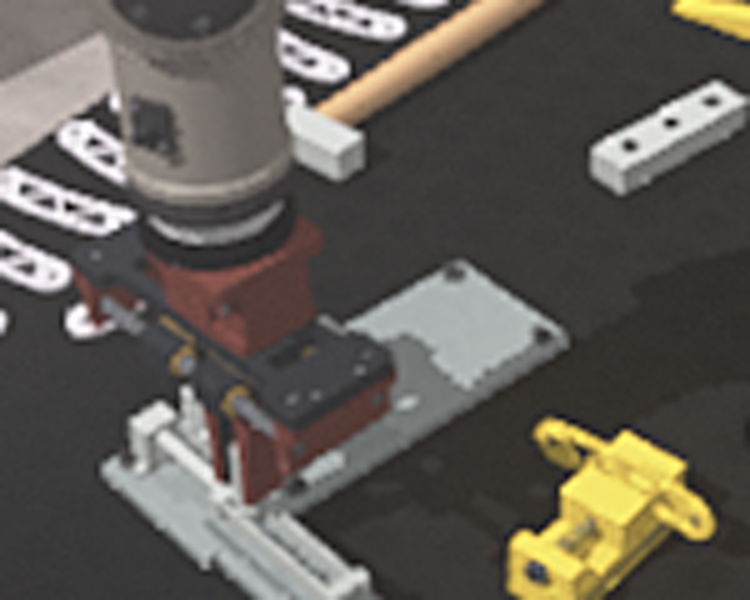

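View pics/top4_c170_140.png

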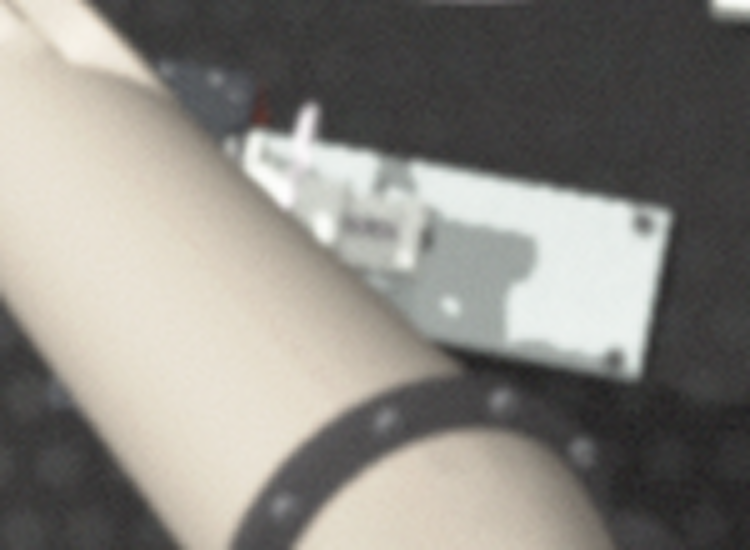

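```bash
python3 -m crank '[[[-1,0.4,0.2],[0,-0.2,0],0.5],[[-0.9,0.4,0.2],[0,-0.1,0],2.2],[[0,0,0],[0,0,0],2.2]]' 30; python3 plan.py .595 .2124 .10 -11.7 3
```

```text
t: 5.2
tool_pos: [0.5947, 0.2125, 0.0468]
orientation: [0.775, 0.631, 0.002, 0.001]
contact_force: [0.2, -0.1, -0.3]
width: 0.0216
t 5.2 p [0.5947 0.2125 0.0468] F [ 0.2 -0.1 -0.3] M [-0.05 -0.07  0.03] w 0.0216 yawy -11.68 tilt [0.0043 0.001 ]
n 2 total shift tool cm [ 0.01  0.05 -5.32] turn [ 0.23 -0.11  0.02]
[[[0.1, -0.1, 0.0], [0.0, 0.02, -2.66]], [[0.1, -0.1, 0.0], [0.0, 0.02, -2.66]]]
```

```bash
python3 -m crank '[[[0.1,0,0],[0,0,-2.6],2.2],[[0,0,0],[0,0,-2],2.2],[[0,0,0],[0,-2.5,-1],0],[[0,0,0],[0,-2.5,0],0],[[0,0,0],[0,0,0],0]]' 30
python3 - <<'E'
from h import *
for n in('side','top'): shot(n,n+'5')
crop('side5',190,160,340,280,5); 
crop('side5',200,215,275,275,10);
E
python3 plan.py .55 .2217 .047 -11.7 3
```

```text
t: 5.7
tool_pos: [0.5489, 0.2213, 0.1045]
orientation: [0.777, 0.63, 0.003, 0.001]
contact_force: [-0.4, 0.7, -0.2]
width: 0.0023
t 5.8 p [0.5518 0.2202 0.1044] F [ 0.6 -0.3 -0.5] M [-0.11 -0.04 -0.  ] w 0.0006 yawy -12.11 tilt [0.0081 0.0025]
n 2 total shift tool cm [ 0.09 -0.25  5.74] turn [ 0.43 -0.24 -0.41]
[[[0.2, -0.1, -0.2], [0.04, -0.12, 2.87]], [[0.2, -0.1, -0.2], [0.05, -0.11, 2.87]]]
```

View pics/side5_c190_160.png

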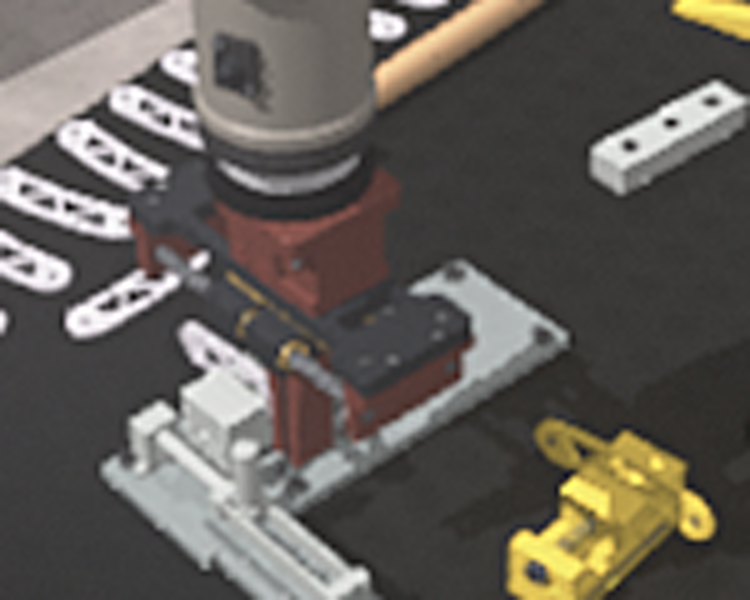

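View pics/side5_c200_215.png

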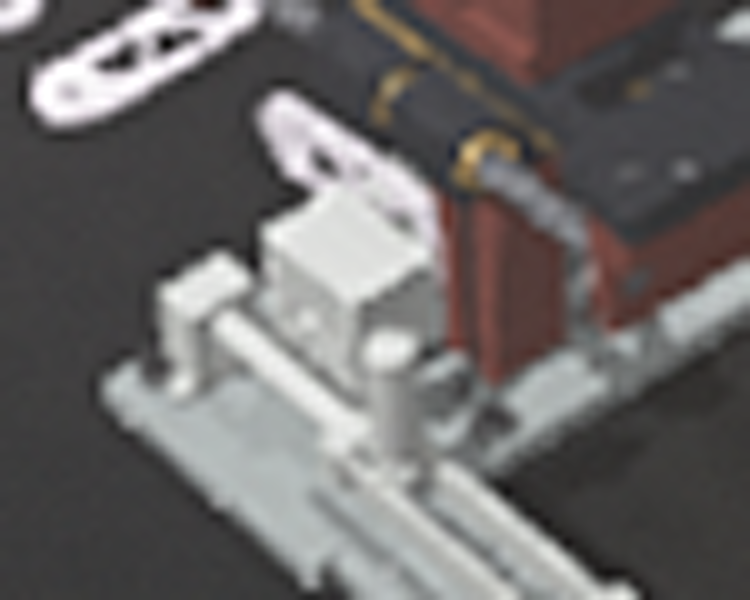

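```bash
python3 -m crank '[[[0.2,-0.1,0.2],[0,0,2.7],0],[[0.2,-0.1,0.2],[0,0,2.5],0],[[0,0,0],[0,1,0],0],[[0,0,0],[0,0.5,0],0]]' 30;python3 plan.py .574 .2167 .05 -11.7 3; python3 -m crank '[[[0,0,0],[0,0.4,0],0],[[0,0,0],[0,0.4,0],0],[[0,0,0],[0,0.3,0],0]]' 30; python3 plan.py .574 .2167 .05 -11.7 3
```

```text
t: 6.2
tool_pos: [0.574, 0.2151, 0.0517]
orientation: [0.781, 0.624, 0.002, 0.001]
contact_force: [-0.4, 0.0, 0.5]
width: 0.0004
t 6.2 p [0.574  0.2151 0.0517] F [-0.4  0.   0.5] M [-0.02 -0.1  -0.03] w 0.0004 yawy -12.77 tilt [0.0052 0.0009]
n 1 total shift tool cm [ 0.15 -0.03  0.17] turn [ 0.28 -0.12 -1.07]
[[[0.3, -0.1, -1.1], [0.15, -0.03, 0.17]]]
t: 6.5
tool_pos: [0.5789, 0.2139, 0.0521]
orientation: [0.781, 0.624, -0.004, -0.003]
contact_force: [-9.2, 0.8, 2.8]
width: 0.0005
t 6.5 p [0.5789 0.2139 0.0521] F [-9.2  0.8  2.8] M [ 0.06  1.84 -0.  ] w 0.0005 yawy -12.72 tilt [-0.009  -0.0002]
n 1 total shift tool cm [ 0.17 -0.54  0.21] turn [-0.5   0.12 -1.02]
[[[-0.5, 0.1, -1.0], [0.17, -0.54, 0.21]]]
```

```bash
python3 -m crank '[[[0,0,-0.5],[0,0.6,0],0],[[0,0,-0.5],[0,0.6,0],0],[[0,0,0],[0,0.6,0],0]]' 30; python3 plan.py .574 .2167 .05 -11.7 3;  python3 -m crank '[[[0,0,0],[0,1,0],0],[[0,0,0],[0,1,0],0]]'; python3 plan.py .574 .2167 .05 -11.7 3
```

```text
t: 6.8
tool_pos: [0.5787, 0.2135, 0.0523]
orientation: [0.773, 0.634, -0.017, -0.011]
contact_force: [-17.8, -0.2, 9.8]
width: 0.0007
t 6.8 p [0.5787 0.2135 0.0523] F [-17.8  -0.2   9.8] M [-0.01  3.7   0.05] w 0.0007 yawy -11.25 tilt [-0.0406 -0.0053]
n 1 total shift tool cm [ 0.23 -0.51  0.24] turn [-2.22  0.76  0.46]
[[[-2.2, 0.8, 0.5], [0.23, -0.51, 0.24]]]
t: 7.0
tool_pos: [0.5784, 0.2133, 0.0525]
orientation: [0.77, 0.637, -0.033, -0.02]
contact_force: [-30.4, -1.1, 21.9]
width: 0.0008
t 7.0 p [0.5784 0.2133 0.0525] F [-30.4  -1.1  21.9] M [-0.3   6.48  0.04] w 0.0008 yawy -10.79 tilt [-0.0756 -0.0117]
n 1 total shift tool cm [ 0.25 -0.48  0.27] turn [-4.12  1.5   0.96]
[[[-4.1, 1.5, 1.0], [0.25, -0.48, 0.27]]]
```

```bash
python3 -m crank '[[[-2,0.7,0.5],[0,-0.8,0],0],[[-2,0.7,0.5],[0,-1.5,0],0],[[0,0,0],[0,-2,-3],0],[[0,0,0],[-3,0,-4],3],[[0,0,0],[-4,0,-3],3]]'
python3 - <<'E'
from h import *
for n in('side','top'): shot(n,n+'6')
crop('side6',200,215,275,275,10); crop('top6',190,150,320,240,6)
E
python3 plan.py .45 -.27 .18 -11 4.5
```

```text
t: 7.5
tool_pos: [0.5191, 0.159, 0.1578]
orientation: [0.772, 0.635, -0.001, -0.003]
contact_force: [1.0, -0.5, 0.6]
width: 0.0127
t 7.6 p [0.5214 0.1533 0.1595] F [-0.1 -0.7  0. ] M [-0.07 -0.14 -0.01] w 0.0209 yawy -11.71 tilt [ 0.0004 -0.0002]
n 10 total shift tool cm [-42.9    1.6   -2.04] turn [ 0.02  0.01 -0.71]
[[[0.0, 0.0, -0.1], [-4.29, 0.16, -0.2]], [[0.0, 0.0, -0.1], [-4.29, 0.16, -0.2]], [[0.0, 0.0, -0.1], [-4.29, 0.15, -0.2]], [[0.0, 0.0, -0.1], [-4.29, 0.14, -0.2]], [[0.0, 0.0, -0.1], [-4.29, 0.14, -0.2]]]
```

View pics/side6_c200_215.png

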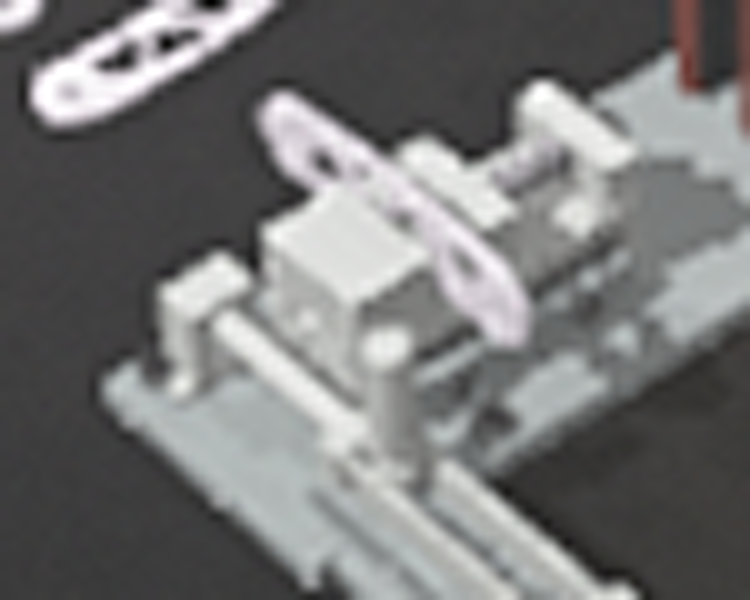

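View pics/top6_c190_150.png

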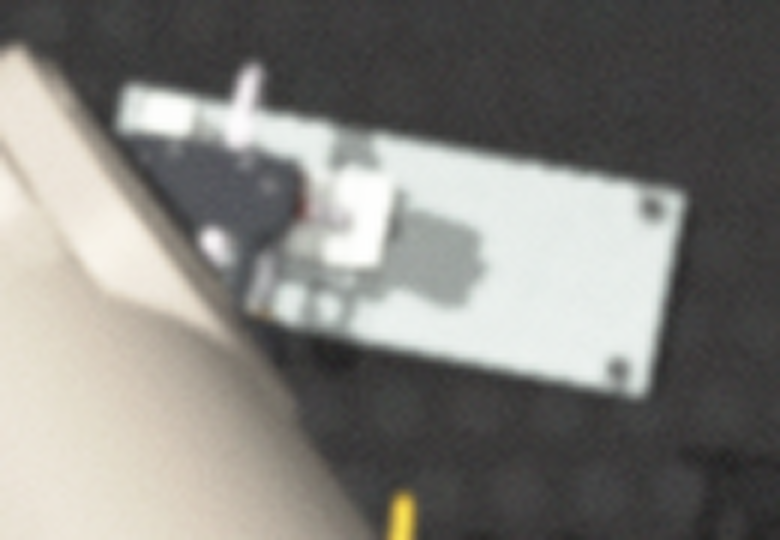

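```bash
python3 -m crank '[[[0,0,0],[-4.4,0.2,-0.2],4],[[0,0,0],[-4.4,0.2,-0.2],4],[[0,0,0],[-4.4,0.2,-0.2],4],[[0,0,0],[-4.4,0.2,-0.2],4],[[0,0,0],[-4.4,0.2,-0.2],4]]'; python3 plan.py .4573 -.2739 .13 -11 4.5
```

```text
t: 8.1
tool_pos: [0.4921, -0.0623, 0.1739]
orientation: [0.772, 0.636, 0.007, 0.002]
contact_force: [0.3, -0.2, -0.5]
width: 0.0401
t 8.1 p [ 0.4921 -0.0623  0.1739] F [ 0.3 -0.2 -0.5] M [-0.07 -0.06 -0.02] w 0.0401 yawy -11.04 tilt [0.0136 0.0059]
n 5 total shift tool cm [-21.47   0.59   4.21] turn [ 0.7  -0.48 -0.04]
[[[0.1, -0.1, -0.0], [-4.29, 0.12, 0.84]], [[0.1, -0.1, -0.0], [-4.29, 0.12, 0.85]], [[0.1, -0.1, -0.0], [-4.29, 0.12, 0.86]], [[0.1, -0.1, -0.0], [-4.29, 0.12, 0.86]], [[0.1, -0.1, -0.0], [-4.29, 0.12, 0.87]]]
```

```bash
python3 -m crank '[[[0.1,-0.1,0],[-4.3,0.1,0.8],4],[[0.1,-0.1,0],[-4.3,0.1,0.8],4],[[0.1,-0.1,0],[-4.3,0.1,0.8],4],[[0.1,-0.1,0],[-4.3,0.1,0.8],4],[[0.1,0,0],[-4,0.1,0.8],4]]'; python3 -m crank '[[[0,0,0],[0,0,0],4]]';python3 - <<'E'
from h import *
for n in('side','top'): shot(n,n+'7')
crop('side7',320,130,440,220,6); crop('top7',340,210,440,285,7)
s=status.sense()['tool_pos']; print(s,proj(load('side7'),s),proj(load('top7'),s))
E
python3 plan.py .4573 -.2739 .1 -11 4.5
```

```text
t: 8.6
tool_pos: [0.461, -0.2802, 0.1359]
orientation: [0.772, 0.636, 0.005, 0.006]
contact_force: [0.4, 0.1, 0.4]
width: 0.04
t: 8.7
tool_pos: [0.4592, -0.2865, 0.1349]
orientation: [0.774, 0.633, 0.004, 0.006]
contact_force: [0.7, 0.4, 0.4]
width: 0.0398
[ 0.4613097  -0.28113303  0.13581189] [375.24842464 159.85832316] [405.61278068 243.81174737]
t 8.8 p [ 0.4613 -0.2811  0.1358] F [ 0.2  0.3 -0. ] M [-0.02 -0.07 -0.01] w 0.04 yawy -11.12 tilt [ 0.0153 -0.0024]
n 1 total shift tool cm [ 0.63 -0.59  3.57] turn [ 0.88 -0.03 -0.12]
[[[0.9, -0.0, -0.1], [0.63, -0.59, 3.57]]]
```

View pics/side7_c320_130.png

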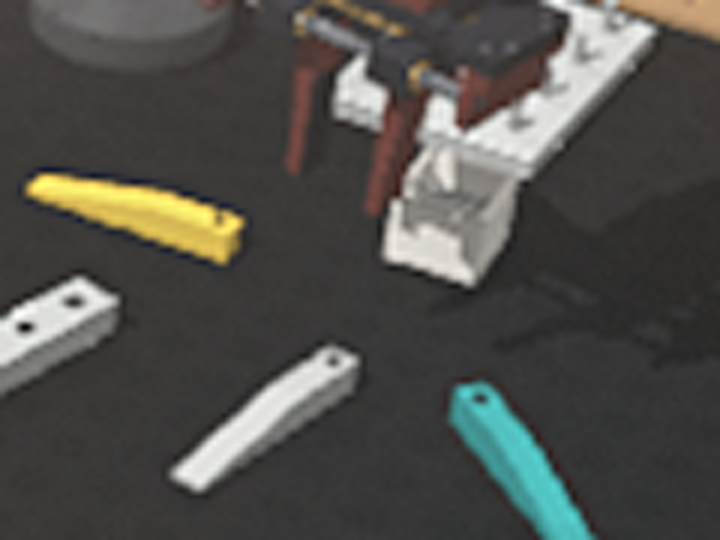

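View pics/top7_c340_210.png

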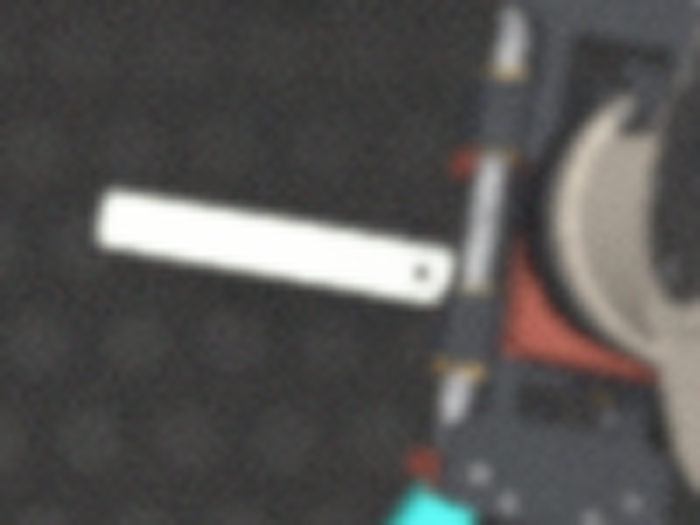

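```bash
python3 -m crank '[[[0.9,0,0],[0.6,-0.5,2.5],4],[[0,0,0],[0,0,2.5],4],[[0,0,0],[0,0,2],4],[[0,0,0],[0,0,0],4]]'; python3 plan.py .4573 -.2739 .003 -11 4.5
```

```text
t: 9.2
tool_pos: [0.4642, -0.2677, 0.0667]
orientation: [0.769, 0.639, 0.003, 0.002]
contact_force: [-0.0, 0.5, 0.1]
width: 0.0401
t 9.2 p [ 0.4642 -0.2677  0.0667] F [-0.   0.5  0.1] M [ 0.01 -0.03  0.  ] w 0.0401 yawy -10.58 tilt [0.0069 0.0009]
n 2 total shift tool cm [-0.75 -0.61  6.36] turn [ 0.38 -0.13  0.42]
[[[0.2, -0.1, 0.2], [-0.37, -0.31, 3.18]], [[0.2, -0.1, 0.2], [-0.37, -0.29, 3.18]]]
```

```bash
python3 -m crank '[[[0.2,-0.1,0.4],[-0.4,-0.6,2],4],[[0.2,0,0],[-0.3,0,2],4],[[0,0,0],[0,0,0],4]]'; python3 plan.py .4573 -.2739 .003 -11 4.5
```

```text
t: 9.5
tool_pos: [0.4621, -0.2697, 0.0293]
orientation: [0.769, 0.639, 0.002, 0.002]
contact_force: [0.4, -0.4, 0.2]
width: 0.0396
t 9.5 p [ 0.4621 -0.2697  0.0293] F [ 0.4 -0.4  0.2] M [-0.02 -0.03  0.01] w 0.0396 yawy -10.58 tilt [0.0052 0.0002]
n 1 total shift tool cm [-0.5  -0.41  2.63] turn [ 0.29 -0.07  0.42]
[[[0.3, -0.1, 0.4], [-0.5, -0.41, 2.63]]]
```

```bash
python3 -m crank '[[[0.3,-0.1,0.4],[-0.5,-0.5,0],4],[[0.2,0,0.2],[-0.2,-0.2,1],4],[[0,0,0],[0,0,0],4]]'; python3 plan.py .4573 -.2739 .003 -11 4.5
```

```text
t: 9.8
tool_pos: [0.4563, -0.2747, 0.0224]
orientation: [0.772, 0.636, -0.0, 0.001]
contact_force: [-1.4, 1.0, 0.1]
width: 0.0399
t 9.8 p [ 0.4563 -0.2747  0.0224] F [-1.4  1.   0.1] M [-0.   -0.09  0.05] w 0.0399 yawy -11.09 tilt [ 0.0003 -0.0015]
n 1 total shift tool cm [0.1  0.08 1.94] turn [ 0.03  0.08 -0.09]
[[[0.0, 0.1, -0.1], [0.1, 0.08, 1.94]]]
```

```bash
python3 -m crank '[[[0,0.1,0],[0,0,1.2],4],[[0,0,0],[0,0,0.6],4],[[0,0,0],[0,0,0],4]]'; python3 -c "
from h import *
shot('side','side8');crop('side8',320,130,440,220,6)"; python3 plan.py .4573 -.2739 .003 -11 4.5
```

```text
t: 10.1
tool_pos: [0.4571, -0.2752, 0.004]
orientation: [0.772, 0.635, 0.001, 0.001]
contact_force: [0.4, 0.2, 0.7]
width: 0.0403
t 10.15 p [ 0.4571 -0.2752  0.0042] F [-0.2 -0.4  0.6] M [ 0.   -0.07  0.01] w 0.0401 yawy -11.11 tilt [ 0.0026 -0.0007]
n 1 total shift tool cm [ 0.13 -0.01  0.12] turn [ 0.15  0.01 -0.11]
[[[0.2, 0.0, -0.1], [0.13, -0.01, 0.12]]]
```

View pics/side8_c320_130.png

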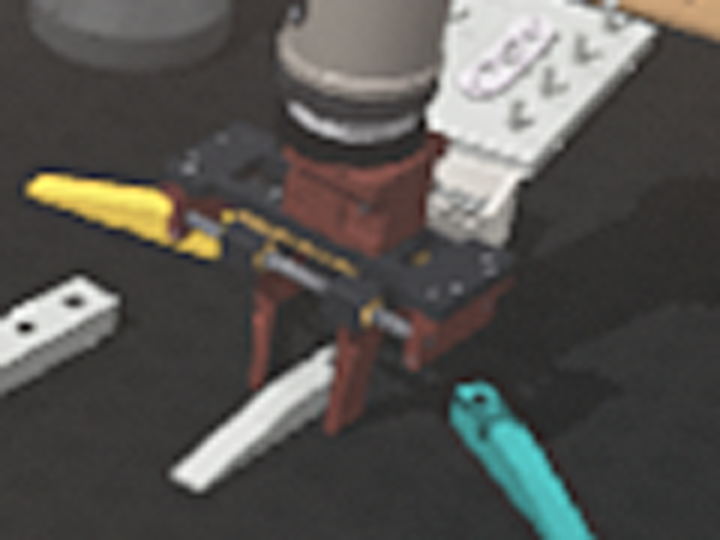

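```bash
python3 -m crank '[[[0.1,0,0],[0,0,0.1],1],[[0,0,0],[0,0,0],1],[[0,0,0],[0,0,0],1],[[0,0,0],[0,0,0],1]]' 60; python3 plan.py .4573 -.2739 .04 -11 4.5
```

```text
t: 10.55
tool_pos: [0.4574, -0.2751, 0.0032]
orientation: [0.772, 0.635, 0.0, 0.0]
contact_force: [0.3, -0.6, -0.8]
width: 0.0176
t 10.55 p [ 0.4574 -0.2751  0.0032] F [ 0.3 -0.6 -0.8] M [-0.1  -0.13 -0.01] w 0.0176 yawy -11.1 tilt [ 0.0009 -0.0003]
n 1 total shift tool cm [ 0.12 -0.03 -3.68] turn [ 0.06  0.   -0.1 ]
[[[0.1, 0.0, -0.1], [0.12, -0.03, -3.68]]]
```

```bash
python3 -m crank '[[[0,0,0],[0,0,-2],1],[[0,0,0],[0,0,-2.5],1],[[0,0,0],[0,0,-1],1]]' 60; python3 plan.py .5965 -.0231 .05 -11.75 4
```

```text
t: 10.85
tool_pos: [0.455, -0.274, 0.0574]
orientation: [0.772, 0.636, -0.001, -0.002]
contact_force: [0.2, -0.5, -2.5]
width: 0.0177
t 10.85 p [ 0.455  -0.274   0.0574] F [ 0.2 -0.5 -2.5] M [-0.11 -0.12  0.01] w 0.0177 yawy -11.08 tilt [-0.0045  0.0027]
n 8 total shift tool cm [27.34  9.07  0.74] turn [-0.28 -0.1   0.67]
[[[-0.0, -0.0, 0.1], [3.42, 1.13, 0.09]], [[-0.0, -0.0, 0.1], [3.42, 1.13, 0.09]], [[-0.0, -0.0, 0.1], [3.42, 1.12, 0.09]], [[-0.0, -0.0, 0.1], [3.42, 1.12, 0.09]], [[-0.0, -0.0, 0.1], [3.42, 1.11, 0.09]]]
```

```bash
python3 -m crank '[[[0,0,0.1],[3.4,1.1,0],1],[[0,0,0.1],[3.4,1.1,0],1],[[0,0,0.1],[3.4,1.1,0],1],[[0,0,0.1],[3.4,1.1,0],1],[[0,0,0.1],[3.4,1.1,0],1]]' 60; python3 plan.py .5965 -.0231 .05 -11.75 4
```

```text
t: 11.35
tool_pos: [0.5416, -0.1222, 0.0566]
orientation: [0.78, 0.626, -0.003, -0.001]
contact_force: [0.7, -0.2, -2.0]
width: 0.0175
t 11.35 p [ 0.5416 -0.1222  0.0566] F [ 0.7 -0.2 -2. ] M [-0.09 -0.08 -0.03] w 0.0175 yawy -12.46 tilt [-0.0064 -0.0026]
n 3 total shift tool cm [10.86  3.23  0.6 ] turn [-0.33  0.22 -0.71]
[[[-0.1, 0.1, -0.2], [3.62, 1.08, 0.2]], [[-0.1, 0.1, -0.2], [3.62, 1.09, 0.21]], [[-0.1, 0.1, -0.2], [3.61, 1.11, 0.21]]]
```

```bash
python3 -m crank '[[[-0.1,0.1,-0.2],[3.3,1.1,0.3],1],[[-0.1,0.1,-0.2],[3.3,1.1,0.3],1],[[-0.1,0,-0.2],[2.8,1.1,0.3],1],[[0,0,0],[0,0,0],1]]' 60; python3 -c "
from h import *
shot('side','side9');crop('side9',200,150,320,270,5);shot('top','top9');crop('top9',190,150,330,240,5);
s=status.sense()['tool_pos']; print(s,proj(load('side9'),s),proj(load('top9'),s))"; python3 plan.py .5965 -.0231 .05 -11.75 4
```

```text
t: 11.75
tool_pos: [0.5962, -0.027, 0.0452]
orientation: [0.774, 0.633, 0.001, -0.001]
contact_force: [0.7, 0.4, -2.6]
width: 0.018
[ 0.59401027 -0.03188855  0.04486068] [292.73576115 208.81434171] [300.31317723 196.48841098]
t 11.85 p [ 0.594  -0.0319  0.0449] F [-0.4 -0.5 -1.8] M [-0.14 -0.06  0.02] w 0.0172 yawy -11.67 tilt [-0.0033 -0.0001]
n 1 total shift tool cm [ 0.91  0.06 -0.51] turn [-0.19  0.04  0.08]
[[[-0.2, 0.0, 0.1], [0.91, 0.06, -0.51]]]
```

View pics/side9_c200_150.png

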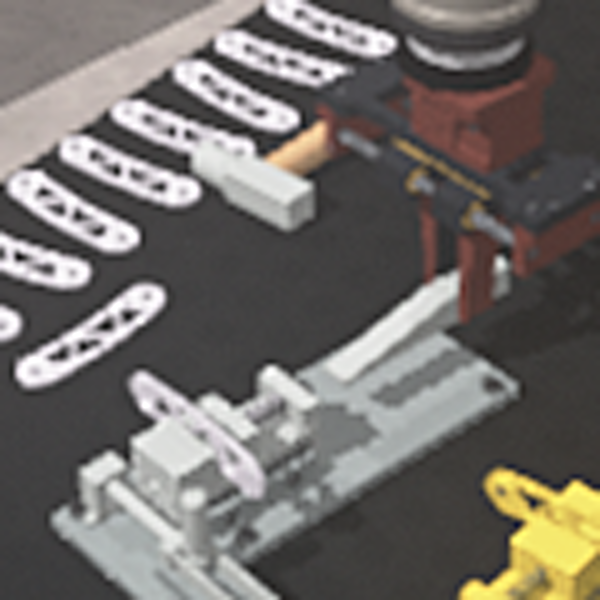

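View pics/top9_c190_150.png

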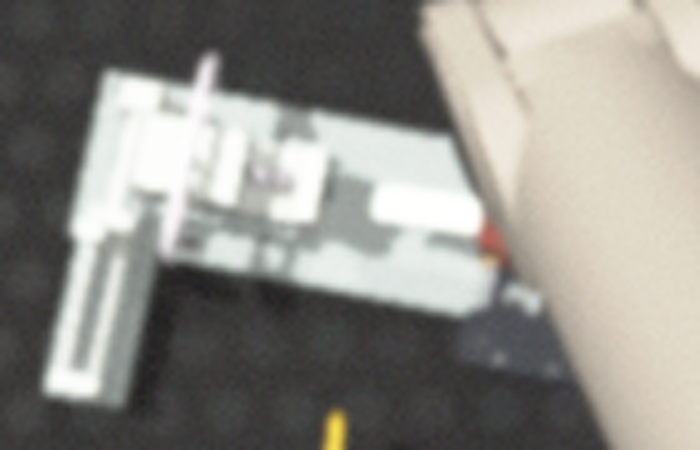

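Run:
```python
from h import *
T=load('top9')
def tb(u,v): return (np.array([u,v])+.5)/5-.5+np.array([190,150])
p=np.array([.6255,.1138]);a=np.radians(78.1);M=np.array([[np.cos(a),np.sin(a)],[-np.sin(a),np.cos(a)]])
f=lambda u,v,z:(M@(ray(T,*tb(u,v),z)[:2]-p)).round(4)
print('nose',f(374,183,.0457),f(371,221,.0457)); 
print('vise front jaw top',f(328,143,.061),f(318,222,.061))
print('edges top',f(454,132,.01),f(330,112,.01),'bottom',f(455,315,.01),f(300,285,.01))
print('tcp',(M@(status.sense()['tool_pos'][:2]-p)).round(4))
```

```text
nose [-0.0481 -0.0077] [-0.0508  0.013 ]
vise front jaw top [-0.021  -0.0216] [-0.0247  0.0214]
edges top [-0.0826 -0.0512] [-0.0117 -0.0489] bottom [-0.1039  0.0503] [-0.0157  0.0508]
tcp [-0.1491  0.0008]
```

```bash
python3 -m crank '[[[-0.1,0,0],[0.5,0.2,1.4],1],[[-0.1,0,0],[0,0,1],1],[[0,0,0],[0,0,0.3],1],[[0,0,0],[0,0,0],1]]' 60; python3 plan.py .5965 -.0231 .014 -11.75 4
```

```text
t: 12.25
tool_pos: [0.5943, -0.0326, 0.014]
orientation: [0.777, 0.629, -0.003, 0.0]
contact_force: [-0.5, -0.0, -3.1]
width: 0.0179
t 12.25 p [ 0.5943 -0.0326  0.014 ] F [-0.5 -0.  -3.1] M [-0.11 -0.12  0.02] w 0.0179 yawy -12.02 tilt [-0.0035 -0.0039]
n 1 total shift tool cm [ 0.98  0.02 -0.  ] turn [-0.15  0.26 -0.27]
[[[-0.2, 0.3, -0.3], [0.98, 0.02, -0.0]]]
```

```bash
python3 -m crank '[[[-0.2,0.2,0],[0.5,0.1,0.1],1],[[0,0,0],[0,0,0],1]]' 60; python3 -c "
from h import *
shot('side','side10');crop('side10',200,180,320,270,6);shot('top','top10');crop('top10',190,150,330,240,5);"; python3 plan.py .5965 -.0231 .014 -11.75 4
```

```text
t: 12.45
tool_pos: [0.5964, -0.0304, 0.0136]
orientation: [0.778, 0.628, -0.001, 0.002]
contact_force: [0.5, 0.2, -1.4]
width: 0.0175
t 12.55 p [ 0.5963 -0.0305  0.0135] F [ 0.2 -0.1 -1.9] M [-0.12 -0.09 -0.05] w 0.0176 yawy -12.18 tilt [ 0.0005 -0.0036]
n 1 total shift tool cm [ 0.73 -0.13 -0.05] turn [ 0.07  0.19 -0.43]
[[[0.1, 0.2, -0.4], [0.73, -0.13, -0.05]]]
```

View pics/side10_c200_180.png

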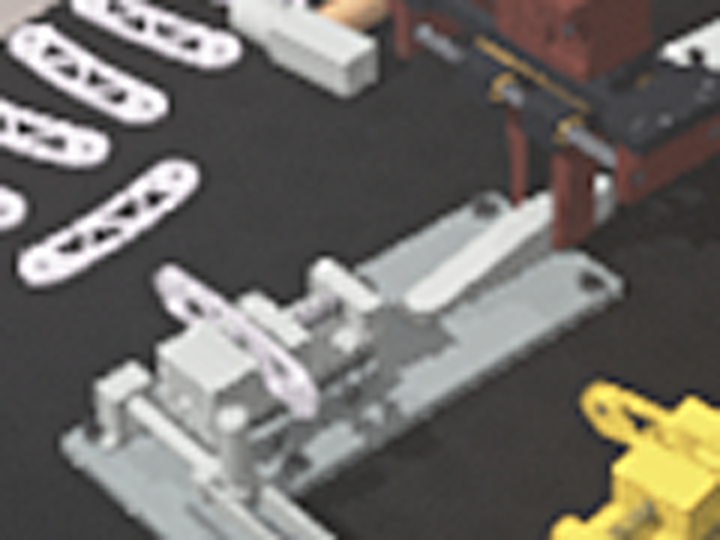

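View pics/top10_c190_150.png

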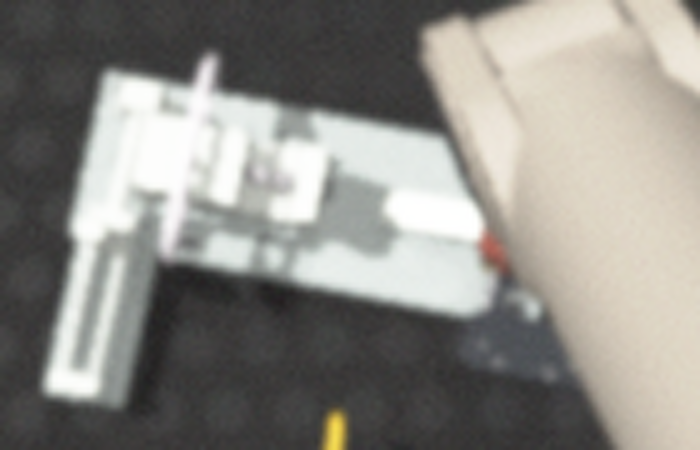

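Run:
```python
from h import *
T=load('top10');S=load('side10')
def tb(u,v): return (np.array([u,v])+.5)/5-.5+np.array([190,150])
def sb(u,v): return (np.array([u,v])+.5)/6-.5+np.array([200,180])
for nm,d,g,p,a,n1,n2 in(('T',T,tb,[.6255,.1138],78.1,(390,189),(388,226)),('S',S,sb,[.6213,.1185],78.63,(405,290),(428,310))):
    a=np.radians(a);M=np.array([[np.cos(a),np.sin(a)],[-np.sin(a),np.cos(a)]]); p=np.array(p)
    print(nm,(M@(ray(d,*g(*n1),.014)[:2]-p)).round(4),(M@(ray(d,*g(*n2),.014)[:2]-p)).round(4),'tcp',(M@(status.sense()['tool_pos'][:2]-p)).round(4))
```

```text
T [-0.0543 -0.0116] [-0.0575  0.0091] tcp [-0.1473 -0.0012]
S [-0.0633 -0.0174] [-0.0617  0.0011] tcp [-0.1511 -0.0048]
```

Run:
```python
from h import *
crop('side10',240,205,310,255,11); crop('top10',235,160,300,215,11)
```

```text
(no output)
```

View pics/side10_c240_205.png

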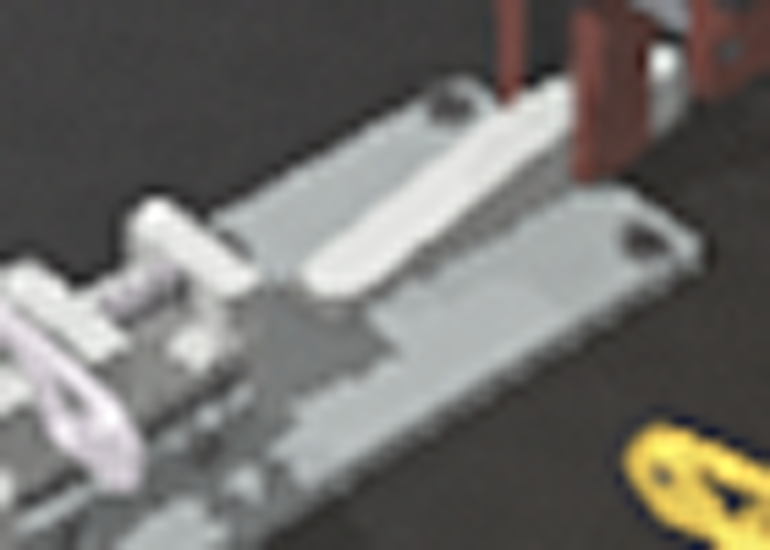

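View pics/top10_c235_160.png

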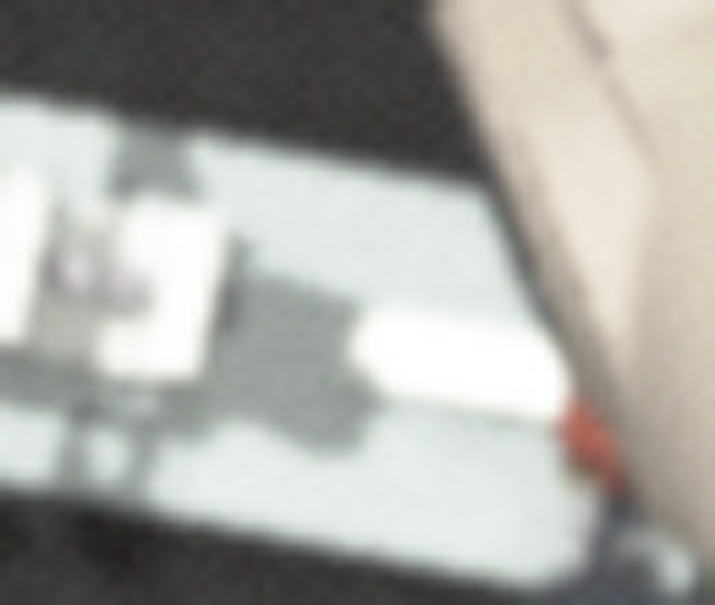

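```bash
cat > ov.py <<'E'
from h import *
def wedge_pts(tcp,yaw,dz=.0032,g=.096):
    # yaw of wedge x deg
    c,s=np.cos(np.radians(yaw)),np.sin(np.radians(yaw)); z0=tcp[2]-dz
    P={}
    prof=[(g-130e-3,0),(g-130e-3,.02),(g-.08,.02),(g,.004),(g,0)]
    out=[]
    for y in(-.009,.009):
        out.append(np.array([[tcp[0]+c*x-s*y,tcp[1]+s*x+c*y,z0+z] for x,z in prof]))
    return out
def overlay(fn,x0,y0,x1,y1,sc,polys,out):
    d=load(fn); im=cv2.resize(d['image'][y0:y1,x0:x1,::-1],None,fx=sc,fy=sc,interpolation=cv2.INTER_CUBIC)
    for P,col in polys:
        q=np.array([(proj(d,X)+.5-np.array([x0,y0]))*sc-.5 for X in P]).round().astype(int)
        cv2.polylines(im,[q],True,col,1)
    cv2.imwrite('pics/'+out+'.png',im)
def bedpoly(p,a,box,z):
    c,s=np.cos(np.radians(a)),np.sin(np.radians(a))
    x0,x1,y0,y1=box
    return np.array([[p[0]+c*x-s*y,p[1]+s*x+c*y,z] for x,y in((x0,y0),(x1,y0),(x1,y1),(x0,y1))])
E
python3 - <<'E'
from ov import *
s=status.sense();t=s['tool_pos']
W=[(w,(0,0,255)) for w in wedge_pts(t,77.9)]
for cam,bp,ba,b in(('top',(.6255,.1138),78.1,(235,160,300,215)),('side',(.6213,.1185),78.63,(240,205,310,255))):
    polys=W+[(bedpoly((.6242,.1151),78.33,(-.15,.118,-.048,.048),.01),(255,0,0)),(bedpoly(bp,ba,(-.15,.118,-.048,.048),.01),(0,255,0))]
    overlay(cam+'10',*b,11,polys,'ov10'+cam)
E
```

```text
(no output)
```

View pics/ov10top.png

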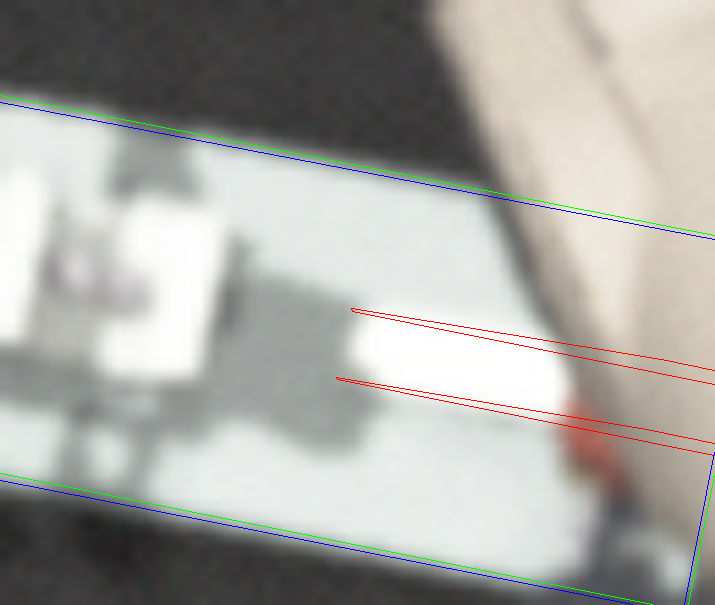

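View pics/ov10side.png

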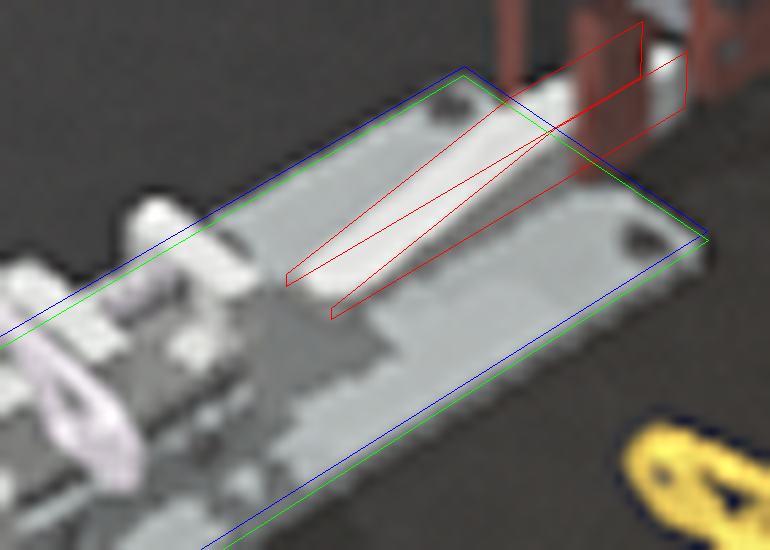

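```bash
python3 -m crank '[[[0.1,0.2,-0.4],[0.8,-0.1,0.03],1],[[0,0,0],[0.8,0,0],1],[[0,0,0],[0.8,0,0],1],[[0,0,0],[0,0,0],1]]' 60; python3 plan.py .6016 .0051 .0135 -11.8 4
python3 -c "
import numpy as np
for b,a in(((.6255,.1138),78.1),((.6242,.1151),78.33)):
  a=np.radians(a)
  for x in(-.11,-.09,-.08,-.071): print(x,b[0]+x*np.cos(a),b[1]+x*np.sin(a))"
```

```text
t: 12.95
tool_pos: [0.6009, -0.0036, 0.0135]
orientation: [0.776, 0.631, 0.001, -0.001]
contact_force: [0.2, 0.9, -1.9]
width: 0.0176
t 12.95 p [ 0.6009 -0.0036  0.0135] F [ 0.2  0.9 -1.9] M [-0.06 -0.04  0.03] w 0.0176 yawy -11.71 tilt [0.0005 0.0019]
n 1 total shift tool cm [ 0.87 -0.1  -0.  ] turn [ 0.   -0.11  0.09]
[[[0.0, -0.1, 0.1], [0.87, -0.1, -0.0]]]
-0.11 0.6028175396063706 0.0061640116388043675
-0.09 0.6069416233143032 0.025734191340839943
-0.08 0.6090036651682695 0.035519281191857724
-0.071 0.6108595028368392 0.04432586205777374
-0.11 0.6019497997510621 0.0073738258876601265
-0.09 0.6059952907054145 0.026960402998994645
-0.08 0.6080180361825906 0.036753691554661905
-0.071 0.6098385071120491 0.04556765125476245
```

```bash
python3 -m crank '[[[0,-0.1,0.1],[0.6,0,0],1],[[0,0,0],[0.6,0,0],1],[[0,0,0],[0.6,0,0],1],[[0,0,0],[0.6,0,0],1],[[0,0,0],[0,0,0],1]]' 60;  python3 -c "
from h import *
shot('side','side11');crop('side11',200,190,310,270,7)"; python3 plan.py .6064 .0264 .0135 -11.8 4
```

```text
t: 13.45
tool_pos: [0.6062, 0.023, 0.0134]
orientation: [0.776, 0.631, 0.0, -0.0]
contact_force: [-1.3, 0.1, -2.1]
width: 0.0173
t 13.5 p [0.606  0.0223 0.0134] F [-0.5  0.4 -3.1] M [-0.05 -0.08 -0.05] w 0.0174 yawy -11.77 tilt [-0.0003 -0.0001]
n 1 total shift tool cm [ 0.41 -0.05 -0.01] turn [-0.01  0.01  0.03]
[[[-0.0, 0.0, 0.0], [0.41, -0.05, -0.01]]]
```

View pics/side11_c200_190.png

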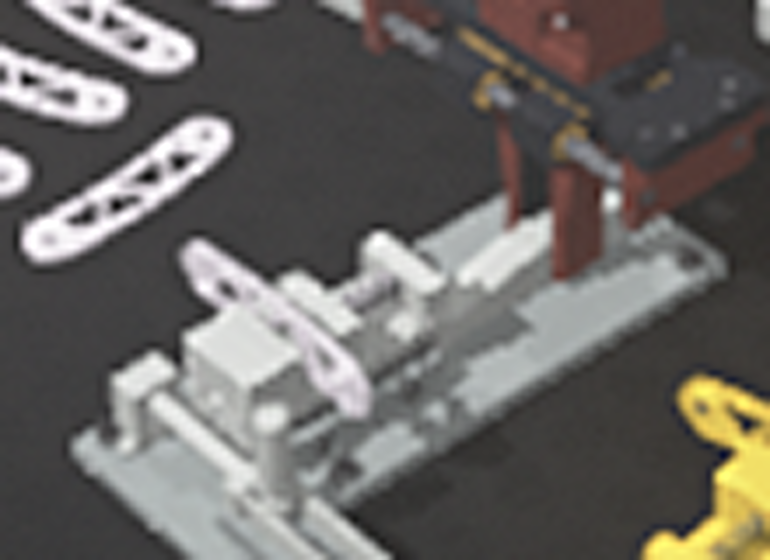

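```bash
for i in 1; do python3 -m crank '[[[0,0,0],[0.4,0,0],1],[[0,0,0],[0.3,0,0],1]]' 60;  done; python3 -m crank '[[[0,0,0],[0.3,0,0],1],[[0,0,0],[0.3,0,0],1]]' 60; python3 plan.py .609 .0393 .0135 -11.8 4
```

```text
t: 13.7
tool_pos: [0.6071, 0.0267, 0.0132]
orientation: [0.777, 0.63, -0.002, 0.001]
contact_force: [-2.5, -6.0, 2.2]
width: 0.0176
t: 13.9
tool_pos: [0.6076, 0.0278, 0.0134]
orientation: [0.778, 0.629, -0.004, 0.002]
contact_force: [-2.7, -6.4, 2.4]
width: 0.0173
t 13.9 p [0.6076 0.0278 0.0134] F [-2.7 -6.4  2.4] M [-1.03  0.37  0.12] w 0.0173 yawy -12.1 tilt [-0.0041 -0.009 ]
n 1 total shift tool cm [ 1.15 -0.1  -0.02] turn [-0.12  0.55 -0.3 ]
[[[-0.1, 0.6, -0.3], [1.15, -0.1, -0.02]]]
```

```bash
python3 -m crank '[[[-0.1,0.7,-0.3],[0.6,0,0],1],[[0,0.4,0],[0.6,0,0],1]]' 60; python3 plan.py .609 .0393 .0135 -11.8 4;python3 -m crank '[[[0,0.3,0],[0.6,0,0],1],[[0,0.3,0],[0.6,0,0],1]]' 60; python3 plan.py .609 .0393 .0135 -11.8 4
```

```text
t: 14.1
tool_pos: [0.6094, 0.0344, 0.0133]
orientation: [0.777, 0.629, 0.001, -0.002]
contact_force: [-2.4, -6.6, 1.1]
width: 0.0179
t 14.1 p [0.6094 0.0344 0.0133] F [-2.4 -6.6  1.1] M [-1.74  0.33  0.  ] w 0.0179 yawy -12.02 tilt [-0.0006  0.0035]
n 1 total shift tool cm [ 0.47 -0.14 -0.02] turn [-0.08 -0.19 -0.22]
[[[-0.1, -0.2, -0.2], [0.47, -0.14, -0.02]]]
t: 14.3
tool_pos: [0.6109, 0.0397, 0.0133]
orientation: [0.779, 0.627, 0.001, -0.003]
contact_force: [-3.0, -6.9, 1.9]
width: 0.0176
t 14.3 p [0.6109 0.0397 0.0133] F [-3.  -6.9  1.9] M [-1.81  0.42  0.  ] w 0.0176 yawy -12.3 tilt [-0.0017  0.006 ]
n 1 total shift tool cm [-0.08 -0.18 -0.02] turn [-0.17 -0.31 -0.5 ]
[[[-0.2, -0.3, -0.5], [-0.08, -0.18, -0.02]]]
```

```bash
python3 -c "
from h import *
shot('side','side12');crop('side12',200,190,310,270,7);shot('top','top12');crop('top12',190,150,300,220,7)"; python3 plan.py .609 .0393 .0135 -11.8 4
```

```text
t 14.4 p [0.6111 0.0404 0.0133] F [-2.  -6.1  1.1] M [-1.51  0.22 -0.06] w 0.0177 yawy -12.26 tilt [-0.0013  0.0067]
n 1 total shift tool cm [-0.15 -0.19 -0.02] turn [-0.15 -0.36 -0.46]
[[[-0.2, -0.4, -0.5], [-0.15, -0.19, -0.02]]]
```

View pics/side12_c200_190.png

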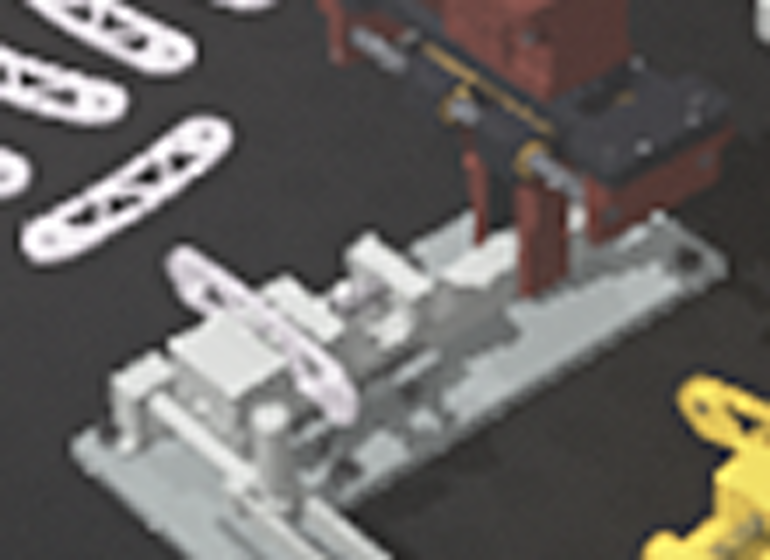

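View pics/top12_c190_150.png

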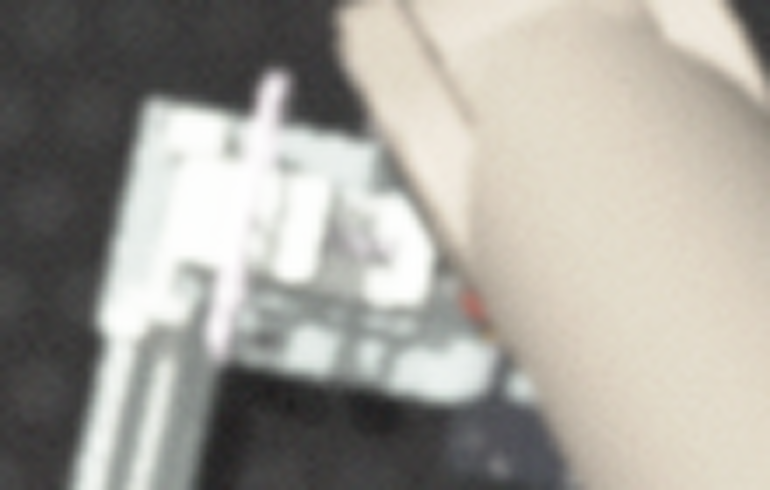

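```bash
cat > trk.py <<'E'
import sys
from h import *
from scipy.optimize import least_squares
REF='side11'
A=load(REF); K=8
up=lambda im: cv2.resize(im,None,fx=K,fy=K,interpolation=cv2.INTER_CUBIC)
patches={'rear':(225,233,244,246),'front':(250,221,265,233),'handle':(225,222,252,250),'mid':(239,228,252,239),'static_keeper':(214,240,226,254),'knob':(235,246,244,262)}
bp=np.array([.6242,.1151]);ba=np.radians(78.33)
ex=np.array([np.cos(ba),np.sin(ba),0])
def track(fn):
    B=load(fn); D={}
    for n,(x0,y0,x1,y1) in patches.items():
        t=up(A['image'][y0:y1,x0:x1]); m=6
        w=up(B['image'][y0-m:y1+m,x0-m:x1+m])
        r=cv2.matchTemplate(w,t,cv2.TM_CCOEFF_NORMED); _,v,_,l=cv2.minMaxLoc(r)
        D[n]=((l[0]/K-m),(l[1]/K-m)); print(fn,n,D[n],round(v,3))
    return D
# bed coords of patch centres (x,z): used for predicted flow
P={'rear':(.068,.06),'front':(-.015,.058),'handle':(.055,.06),'mid':(.02,.058)}
def solve(D):
    def f(p):
        s,h=p; out=[]
        for n,(x,z) in P.items():
            X0=np.array([bp[0],bp[1],0])+ex*x+np.array([0,0,z])
            th=h/100e-3; d=(.083-x); # lift about rear lower edge x~.083,z=.019
            X1=X0+ex*(s+(z-.019)*th)+np.array([0,0,d*th])
            out+=list(proj(A,X1)-proj(A,X0)-np.array(D[n]))
        return np.array(out)
    r=least_squares(f,[.005,.001],x_scale=.001); J=np.linalg.inv(r.jac.T@r.jac); print('slide,lift mm',(r.x*1000).round(2),'res',r.fun.round(2),'sd per px',(np.sqrt(np.diag(J))*1000).round(1))
if __name__=='__main__':
    for fn in sys.argv[1:]: solve(track(fn))
E
python3 trk.py side10 side12
```

```text
side10 rear (0.0, 0.0) 0.997
side10 front (0.0, 0.0) 0.998
side10 handle (0.0, 0.0) 0.998
side10 mid (0.0, 0.0) 0.998
side10 static_keeper (0.0, 0.0) 0.997
side10 knob (0.0, 0.0) 0.997
slide,lift mm [ 0. -0.] res [0. 0. 0. 0. 0. 0. 0. 0.] sd per px [1.7 3.3]
side12 rear (-1.875, 1.0) 0.924
side12 front (-1.75, 0.625) 0.969
side12 handle (-2.0, 0.875) 0.952
side12 mid (-2.125, 0.875) 0.957
side12 static_keeper (-0.125, 0.125) 0.941
side12 knob (0.125, 0.0) 0.953
slide,lift mm [5.97 1.66] res [-0.1   0.08 -0.09 -0.01  0.04  0.13  0.23 -0.07] sd per px [1.7 3.2]
```

```bash
python3 -m crank '[[[-0.1,0.1,-0.2],[0.6,-0.05,0],1],[[0,0.1,-0.1],[0.5,0,0],1]]' 60; python3 plan.py .6115 .0463 .0133 -11.8 4
```

```text
t: 14.6
tool_pos: [0.6121, 0.0445, 0.0132]
orientation: [0.779, 0.628, -0.0, -0.001]
contact_force: [-2.7, -7.1, 3.2]
width: 0.0179
t 14.6 p [0.6121 0.0445 0.0132] F [-2.7 -7.1  3.2] M [-1.72  0.54 -0.  ] w 0.0179 yawy -12.26 tilt [-0.0018  0.0018]
n 1 total shift tool cm [ 0.16 -0.1  -0.  ] turn [-0.12 -0.08 -0.46]
[[[-0.1, -0.1, -0.5], [0.16, -0.1, -0.0]]]
```

```bash
python3 -m crank '[[[0,0,-0.2],[0.45,0,0],1],[[0,0.2,0],[0.25,0,0],1],[[0,0.2,0],[0.25,0,0],1]]' 60; python3 -c "
from h import *
shot('side','side13');crop('side13',200,190,310,270,7);shot('top','top13');crop('top13',190,150,300,220,7)"; python3 plan.py .6115 .0463 .0133 -11.8 4; python3 trk.py side13
```

```text
t: 14.9
tool_pos: [0.6127, 0.0462, 0.0133]
orientation: [0.779, 0.627, -0.002, -0.001]
contact_force: [-2.9, -7.0, 2.1]
width: 0.0172
t 15.0 p [0.6128 0.0462 0.0133] F [-2.6 -5.5  2.9] M [-1.33  0.4   0.07] w 0.0178 yawy -12.37 tilt [-0.0047 -0.0008]
n 1 total shift tool cm [-0.01 -0.12 -0.  ] turn [-0.26  0.1  -0.57]
[[[-0.3, 0.1, -0.6], [-0.01, -0.12, -0.0]]]
side13 rear (-2.0, 1.0) 0.924
side13 front (-1.875, 0.5) 0.966
side13 handle (-2.125, 0.875) 0.945
side13 mid (-2.25, 0.75) 0.96
side13 static_keeper (-0.125, 0.125) 0.935
side13 knob (0.0, 0.0) 0.95
slide,lift mm [6.02 2.49] res [-0.1   0.11 -0.08 -0.04  0.05  0.13  0.24 -0.02] sd per px [1.7 3.2]
```

View pics/side13_c200_190.png

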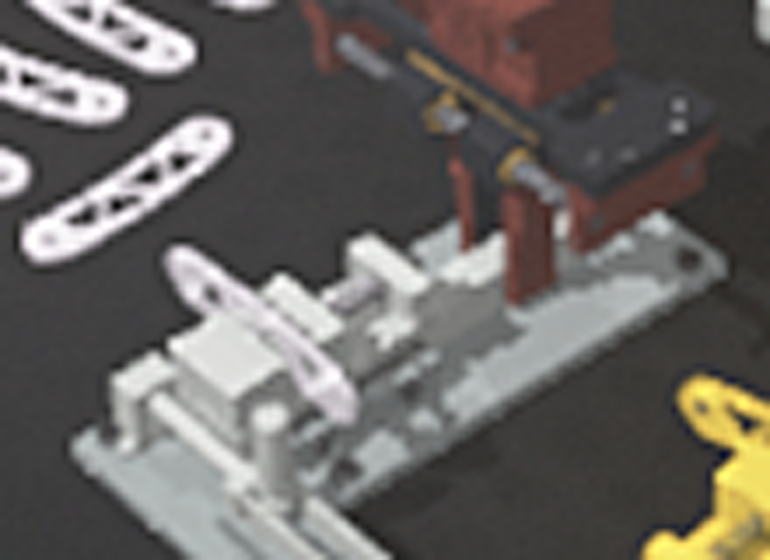

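```bash
python3 -m crank '[[[0,0,0],[0.1,0,0],1],[[0,0,0],[0,0,0],1],[[0,0,0],[0,0,0],1]]' 60; python3 -c "
from h import *
shot('side','side14');crop('side14',200,190,310,270,7);shot('top','top14')"; python3 plan.py .6115 .0463 .0133 -11.8 4; python3 trk.py side14; python3 plan.py .6115 .0463 .0133 -11.8 4|head -1
```

```text
t: 15.3
tool_pos: [0.6127, 0.0462, 0.0133]
orientation: [0.78, 0.626, -0.003, -0.001]
contact_force: [-1.3, -3.2, 0.0]
width: 0.0175
t 15.4 p [0.6127 0.0461 0.0133] F [-1.5 -3.7  0.4] M [-0.58  0.08  0.12] w 0.0178 yawy -12.44 tilt [-0.0054 -0.0018]
n 1 total shift tool cm [-0.01 -0.12 -0.  ] turn [-0.28  0.17 -0.64]
[[[-0.3, 0.2, -0.6], [-0.01, -0.12, -0.0]]]
side14 rear (-2.0, 1.0) 0.923
side14 front (-1.875, 0.5) 0.962
side14 handle (-2.125, 0.875) 0.944
side14 mid (-2.25, 0.75) 0.959
side14 static_keeper (-0.125, 0.125) 0.936
side14 knob (0.0, 0.0) 0.949
slide,lift mm [6.02 2.49] res [-0.1   0.11 -0.08 -0.04  0.05  0.13  0.24 -0.02] sd per px [1.7 3.2]
t 15.4 p [0.6127 0.0461 0.0133] F [-1.5 -3.7  0.4] M [-0.58  0.08  0.12] w 0.0178 yawy -12.44 tilt [-0.0054 -0.0018]
```

View pics/side14.png

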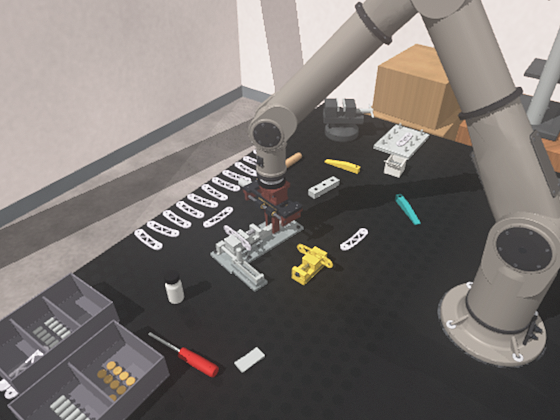

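View pics/top14.png

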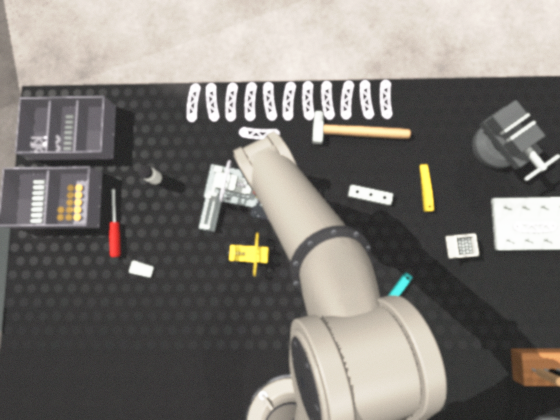

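Run:
```python
from h import *
S=load('side14');p=np.array([.6213,.1185]);a=np.radians(78.63);M=np.array([[np.cos(a),np.sin(a)],[-np.sin(a),np.cos(a)]])
for u,v in(((310.5)/6-.5+200,357.5/6-.5+200),(385.5/10-.5+200,348.5/10-.5+215)): print((M@(ray(S,u,v,.075)[:2]-p)).round(4))
crop('side14',205,230,250,265,16)
```

```text
[0.0898 0.097 ]
[0.0919 0.0471]
```

View pics/side14_c205_230.png

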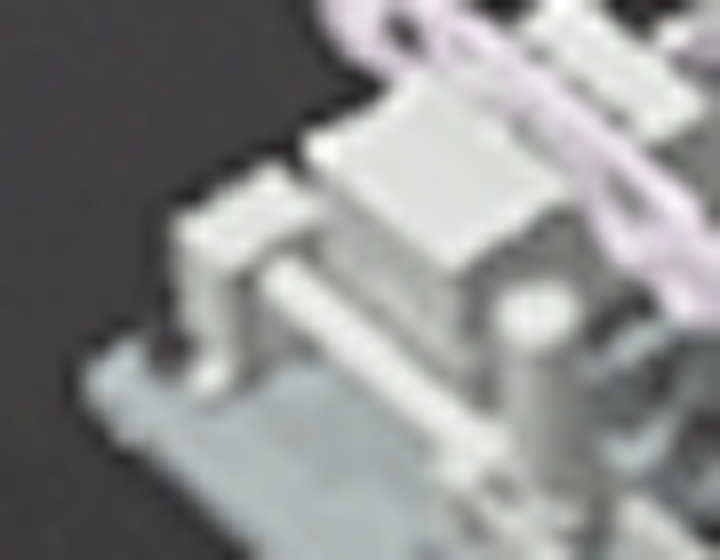

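```bash
python3 -c "
from bench import bot
print(bot.finish_job())"
```

```text
the job is handed in; nothing more can be done
None
```

The bolt is home in its keeper, and the vise front is up on the wedge by about 2.5 to 2.9 mm. I handed the job in at about 15.4 s, with the wedge still gripped at 60 N.

**Bolt:** I first drove it with the knob gripped; it stopped at about 17 N. Then I pushed from behind with closed fingers up to about 30 N, and it did not move further. The picture shows the rod inside the keeper arch. The travel I measured was about 50 mm by camera and 48.5 mm by the tool position during the gripped push. Full travel from the start range should be at least 51 mm, so those readings are 1 to 2.5 mm short. That is within the measuring error, and I relied on the firm stop rather than on the length.

**Wedge and lift:** I pushed the wedge along the plate at about 7 N. Tracking between side images gives a vise slide of about 6 mm, then no more, which fits it resting on the bolt. The image tracking gives a front lift of 2.5 mm; the wedge travel gives about 2.9 mm. The image figure is good to roughly half a millimetre. It was unchanged after I let the push ease off to about 4 N.

**Not fully checked:**
- The rear staying down was not measured separately; the lift fit assumes it.
- The two cameras disagreed on the bed position by about 5 mm.
- The wedge ended about 1 mm off the channel's centre line and turned about 0.5 degrees, with no sign of it touching the sides.

In the last pictures, only the wedge is in the gripper. The bystanders I could see lie where they were at the start.

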